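# Put the alignment tooling away in its nests and cap the lens

### The arm

A 6-joint arm with a two-finger parallel gripper is mounted at the origin on the work surface. World frame = base frame: x ahead of the robot, y to its left, z up, the work surface at z = 0. Lengths are in mm, angles in rad, forces in N, time in s.
With the tool pointing down it reaches from about 250 to 775 mm from the base axis. Payload 4 kg.
Tool frame: the origin (TCP) lies midway between the tips of the shut fingers; the grasp point (between the pads) lies 19 mm behind it; x points along the fingers, z is the direction in which the jaws open and shut, and the axes are right-handed (so a half turn about x gives the same grasp; the last joint's range is limited). The gripper opens to 94 mm and grips with 3 to 60 N. Pads are 16 mm wide; open, the fingers measure 119 mm over their backs; the gripper's body (75 mm by 177 mm) begins 78 mm behind the grasp point.
Start: joints at [-1.327, 0.087, 1.371, -0, 1.684, -0.103], TCP at [186.938, -517.276, 205.506] pointing down, gripper open.
Joint ranges: [-3.1, 3.1], [-0.76, 2.03], [0.27, 2.55], [-1.08, 4.22], [0.17, 2.65], [-2.57, 2.57]. Speed limits (rad/s): [2.79, 2.79, 3.14, 3.14, 3.14, 3.14].

### API

Orientations are given as a rotation vector (axis times angle).
In Python, from plant import * gives the robot as it stands. The module is installed in compiled form; this text tells all that it offers.
- The arm moves only by the tool drive_tool, never from a script. Its argument "increments" is a list of rows, each a list of 3 entries, a list of its own where there are three numbers: the opening, from 0 (shut) to 1 (fully open), then the shift along the tool's x, y, z in m, then the turn about the tool's x in degrees. A call has 1 to 12 rows; each row shifts and turns the pose as measured when the row begins, along the tool's axes as they then stand; what a row does not reach is not made up. A row lasts 1/10 s, in which the tool goes at most 50 mm and 8.59 degrees, less where a joint would pass 70% of its speed; a pose out of reach is approached as far as the arm can. A call with a gripper value outside its range is refused whole. The fingers move at their own pace and stop on an object; "squeeze" is the grip in N (left out, the last holds). Time passes only in rows, so rows that do not move let the fingers close. It gives the time, the measured TCP pose, the force and the opening at its end, in the units of the state.
- get_state(): the state, without advancing time (a new reading comes with each control period).
- snapshot(name): name is "side" or "top" or "wrist"; returns a dict with "pixels" (480x640x3 uint8, red, green, blue), "fx", "fy", "cx", "cy" (pixels), "k1" (the pictures are not rectified: a ray, as slopes to the right and down, at radius r is drawn at 1 + k1 r^2 times it, then the intrinsics apply), "R" (3x3) and "t" (3): a world point X has camera coordinates R X + t; the wrist camera has in their place "T_tool_cam" (4x4, takes a point from camera to tool coordinates, whose origin is the TCP and whose axes are the tool frame's). Camera axes: x right, y down, z forward; pixel columns grow to the right and rows downward; lengths in mm; the calibration is good to about 2 mm. A picture is of the moment at which its call begins: read the wrist's pose just before it. There is no depth.
- finish_job(): hands the job in, once; it reports no verdict.
Trained networks look in a picture, given as the dict that the camera call returned (one of the last four; its "shot" number tells which), for a name from the list of things; names that differ only in an ending like _2 or _b are one class to them, and where a whole thing is asked for, a point or a joint stands for the part that bears it (a point fixed in the world has none). Each returns a list of dicts, best first, with "conf" (0 to 1); they miss things now and then, are a little off and sometimes report something else, mostly with a low value. They report only what shows in the picture. A call takes as long as a camera call.
- search_frame(label, picture): "centre" ([column, row] in pixels, amid what is visible of it).
- cut_out(label, picture): "mask" (480x640 bool, what is visible of it) and "centre" ([column, row] in pixels, amid what is visible of it).
- place_of(label, picture): "centre" ([column, row] in pixels: a listed point, or the origin of a listed thing).
The state is a dict: "time_s": time; "q": joint angles; "joint_vel": joint speeds; "effort": joint torques, N m; "ee_pos": TCP position; "tcp_rot": TCP orientation; "ft_force": force on the tool from outside, world axes, zero at the start; "wrist_torque": the same for the moment, N m; "opening": finger opening in mm.
Only numpy, scipy, OpenCV 4.12 (cv2) and the standard library are available. Lean on these libraries where they do the work, as an engineer would, in place of code of your own. Each camera call takes 0.05 s, during which the arm holds its last target.

### The job

Clear the loose tooling on this optical alignment bench: put the lens, the nozzle, the sensor board and the post each into the nest whose recess has its shape and colour, upright and sitting flat on the recess floor. Only once the lens sits in its nest, put the orange dust cap over it, so that it rests level on the lens's shoulder. The glass prism on its dark block is already aligned: leave it where it stands.

Things in the scene. Friction and masses are not known exactly. Their poses are not given: they have to be found in the camera images.
- lens: Lens barrel: black cylinder 46 mm in diameter and 36 mm high with a blue band and blue upper edge; on it a narrower black neck 32 mm in diameter, from 36 to 46 mm high, with a glass face on top. The flat ring at 36 mm is its shoulder. About 120 g. Grip the wide part. Loose, stands upright on the table at the start. Origin: centre of its underside; z up.
- cap: Orange round dust cap, 50 mm outer diameter, 24 mm high, closed on top, open below: inside 42 mm in diameter, 18 mm deep. About 30 g. On the lens its rim rests on the shoulder, so its origin is then 36 mm above the lens's origin, with 5 mm of play round the neck. Loose, stands upright on the table at the start. Origin: centre of its underside; z up.
- nozzle: Pick-up nozzle: square red foot 46 x 46 mm, 12 mm high, sides along x and y; on its centre a round brass shank 28 mm in diameter from 12 to 44 mm high (grip here), topped by a thin steel tip up to 50 mm. About 150 g. Loose, stands upright on the table at the start. Origin: centre of its underside; z up.
- board: Sensor board on its carrier: long flat rectangle, 76 mm along its x, 34 mm along its y, 12 mm high, black below and green on top; on its centre an aluminium block 26 mm along x, 22 mm along y, from 12 to 44 mm high (grip here). About 110 g. Loose, stands upright on the table at the start. Origin: centre of its underside; z up.
- post: Post on a yellow cross-shaped foot: two crossed bars, each 64 x 22 mm, 12 mm high, along x and y; on its centre a square steel post 24 x 24 mm, sides along x and y, from 12 to 44 mm high (grip here). About 140 g. Loose, stands upright on the table at the start. Origin: centre of its underside; z up.
- prism: Clear glass beam-splitter cube of 28 mm with a silvery upright plate across its diagonal, on a dark steel block 52 x 52 x 22 mm, 50 mm high in all, with a small aluminium screw that sticks out 12 mm on its +x side. 400 g, loose. Not to be moved. Origin: centre of the underside of the block.
- nest_round: Fixed black tray, told by the shape and colour of its recess. Origin: centre of its underside, on the table; z up. Recess floor 5 mm above the table, rim top 11 mm. Round, about 86 mm outside; blue round recess 62 mm in diameter, for the lens.
- nest_square: Fixed black tray, told by the shape and colour of its recess. Origin: centre of its underside, on the table; z up. Recess floor 5 mm above the table, rim top 11 mm. Square, 86 x 86 mm outside; red square recess 62 x 62 mm, sides along its x and y, for the nozzle (any quarter turn fits).
- nest_long: Fixed black tray, told by the shape and colour of its recess. Origin: centre of its underside, on the table; z up. Recess floor 5 mm above the table, rim top 11 mm. Oblong, 108 mm along its x and 66 mm along its y outside; green recess 92 mm along x, 50 mm along y, for the sensor board (either way round).
- nest_cross: Fixed black tray, told by the shape and colour of its recess. Origin: centre of its underside, on the table; z up. Recess floor 5 mm above the table, rim top 11 mm. Square, 90 x 90 mm outside; yellow cross-shaped recess with arms 38 mm wide and 82 mm long along its x and y, for the post (any quarter turn fits).

How it is judged (in metres and radians):
On the way, in this order (a step that is already met when the one before it is completed fails the run):
1. the lens sits in the round nest, not yet capped (horizontal distance between lens and nest_round below 0.014 m and z of lens in the frame of nest_round between 0.002 and 0.008 m and angle between lens's own z axis and vertical below 0.1 rad), for 0.2 s.
2. the cap sits on the nested lens (all of step 1 and horizontal distance between cap and lens below 0.008 m and z of cap in the frame of lens between 0.033 and 0.039 m and angle between cap's own z axis and vertical below 0.1 rad), for 0.2 s.
At the end, for the whole second after the job is handed in: Lens, nozzle, board and post each in its nest: within 14 mm of its centre, underside within 3 mm of the recess floor, tilt under 0.1 rad, turned to fit within 0.45 rad. Cap on the lens: within 8 mm of centre, rim within 3 mm of the shoulder, tilt under 0.1 rad. All at rest (under 0.02 m/s) (all of step 2 and horizontal distance between nozzle and nest_square below 0.014 m and z of nozzle in the frame of nest_square between 0.002 and 0.008 m and angle between each of nozzle, board, post's own z axis and vertical below 0.1 rad and (angle between the x axis of nozzle and the x axis of nest_square, either way round below 0.45 rad or angle between the x axis of nozzle and the y axis of nest_square, either way round below 0.45 rad) and horizontal distance between board and nest_long below 0.014 m and z of board in the frame of nest_long between 0.002 and 0.008 m and angle between the x axis of board and the x axis of nest_long, either way round below 0.45 rad and horizontal distance between post and nest_cross below 0.014 m and z of post in the frame of nest_cross between 0.002 and 0.008 m and (angle between the x axis of post and the x axis of nest_cross, either way round below 0.45 rad or angle between the x axis of post and the y axis of nest_cross, either way round below 0.45 rad) and linear speed of each of lens, cap, nozzle, board, post below 0.02 m/s); the robot touches nothing.
It fails at once if the prism is pushed more than 8 mm from its place (distance of prism from where it was at the start of the episode above 0.008 m).
It also fails if it takes over 122 s, if anything falls off the work surface, if the arm or the gripper's body presses on something with over 40 N, if the wrist force passes 120 N, or if a joint passes its speed limit or range.

## Working session

There is one attempt and no reset: what is moved stays moved. The work goes in short steps, Python scripts to look and compute and a tool call to move; the robot and the scene stay as the last step left them, time stands still between calls to the robot, and variables do not carry over. Pictures are saved under pics/ and viewed, and the job is handed in when it is done.

Besides the shell and the picture viewer there is one more tool, called after "Emit:" as name(argument=value, ...) on one line, values as JSON. drive_tool: Moves the arm, as the interface text tells. Its arguments: {"type":"object","properties":{"increments":{"type":"array"},"squeeze":{"type":"number"}},"required":["increments"]}

```bash
mkdir -p pics; ls
cat > h.py <<'E'
from plant import *
import numpy as np, cv2
from scipy.spatial.transform import Rotation as Ro
def save(p,name):
    cv2.imwrite('pics/'+name,p['pixels'][:,:,::-1])
def ray(p,uv,st=None):
    x=(uv[0]-p['cx'])/p['fx'];y=(uv[1]-p['cy'])/p['fy']
    xd=np.array([x,y]);u=xd.copy()
    for _ in range(30): u=xd/(1+p['k1']*(u@u))
    d=np.array([u[0],u[1],1.])
    if 'R' in p and p['R'] is not None:
        R=np.array(p['R']);t=np.array(p['t']); return -R.T@t, R.T@d
    T=np.array(p['T_tool_cam']);Rt=Ro.from_rotvec(st['tcp_rot']).as_matrix()
    return Rt@T[:3,3]+np.array(st['ee_pos']), Rt@T[:3,:3]@d
def atz(p,uv,z,st=None):
    o,d=ray(p,uv,st); return o+d*(z-o[2])/d[2]
def tri(rs):
    A=np.zeros((3,3));b=np.zeros(3)
    for o,d in rs:
        d=d/np.linalg.norm(d);M=np.eye(3)-np.outer(d,d);A+=M;b+=M@o
    return np.linalg.solve(A,b)
E
python3 - <<'E'
from h import *
s=get_state();print(s)
P={}
for n in ['side','top','wrist']:
    p=snapshot(n);P[n]=p;save(p,n+'0.png');print(n,p['fx'],p['k1'],p.get('R'),p.get('t'),p.get('T_tool_cam'))
for l in 'lens cap nozzle board post prism nest_round nest_square nest_long nest_cross'.split():
    rs=[]
    for n in ['side','top','wrist']:
        r=place_of(l,P[n])
        for k in r[:2]: print(l,n,np.round(k['centre'],1),round(k['conf'],2),np.round(atz(P[n],k['centre'],0 ,s),1))
        if r and r[0]['conf']>.4: rs.append(ray(P[n],r[0]['centre'],s))
    if len(rs)>1: print('   TRI',l,np.round(tri(rs),1))
E
```

```text
pics
{'time_s': 0.0, 'q': array([-1.32711839e+00,  8.79558824e-02,  1.37221199e+00, -4.97868226e-06,
        1.68355851e+00, -1.03123290e-01]), 'joint_vel': array([ 0.00104883, -0.0001517 ,  0.00074834,  0.00012199,  0.00015797,
       -0.00057575]), 'effort': array([ 8.32769583e-04, -3.40177953e+01, -3.02423644e+01,  7.16791023e-02,
        3.30221909e-02, -1.72293089e-04]), 'ee_pos': array([ 186.79553978, -516.75291854,  204.32510717]), 'tcp_rot': array([ 0.95142544,  1.35519712, -0.9491174 ]), 'ft_force': array([-0.16706583,  0.77277663,  0.46723598]), 'wrist_torque': array([0.05214198, 0.03597476, 0.02111379]), 'opening': 94.27734156699569}
side 471.689692609622 -0.07178441458006694 [[-0.91180931 -0.41037152  0.01410684]
 [-0.33074791  0.71366618 -0.61748393]
 [ 0.24333025 -0.5676934  -0.78645699]] [471.91068795 193.7118416  699.50863821] None
top 476.8512334794769 -0.029241108001589012 [[ 0.0207814  -0.99862281  0.04817271]
 [-0.99036187 -0.02716108 -0.13581475]
 [ 0.13693613 -0.044886   -0.9895624 ]] [-30.62407789 515.68216631 787.47110951] None
wrist 341.6901575613385 -0.02059
[... 1050 characters left out ...]
sm top [299.4 274.9] 0.88 [450.6  16.4   0. ]
   TRI prism [448.4  15.9  -5.1]
nest_round side [288.1 444.4] 0.87 [431.2 316.2   0. ]
nest_round side [241.6 301.1] 0.2 [600.6 148.9   0. ]
nest_round top [131.8 280.8] 0.84 [433.  310.1   0. ]
nest_round top [404.2 273.2] 0.71 [ 458. -172.    0.]
   TRI nest_round [433.3 314.  -11.3]
nest_square top [225.2 190.4] 0.84 [600.1 154.8   0. ]
nest_long side [313.5 179.5] 0.65 [ 613.1 -151.4    0. ]
nest_long side [167.2 393.8] 0.42 [619.8 327.4   0. ]
nest_cross side [323.8 341.8] 0.95 [450.1 158.5   0. ]
nest_cross top [218.8 269.7] 0.93 [456.4 159.2   0. ]
nest_cross top [312.3 190.6] 0.44 [604.7  -3.    0. ]
   TRI nest_cross [453.3 158.7  -0.8]
```

View pics/top0.png

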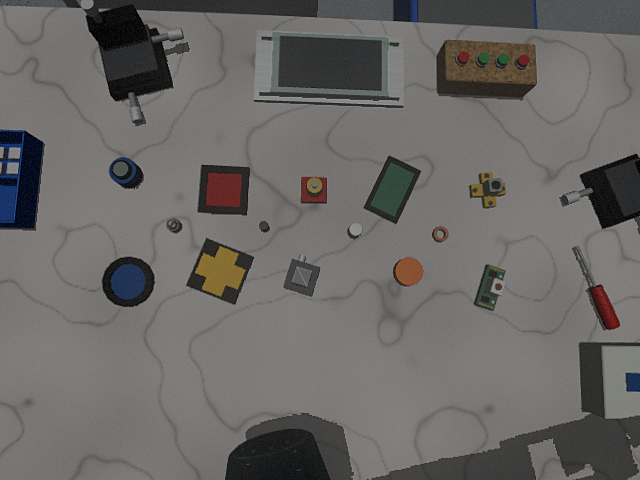

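View pics/side0.png

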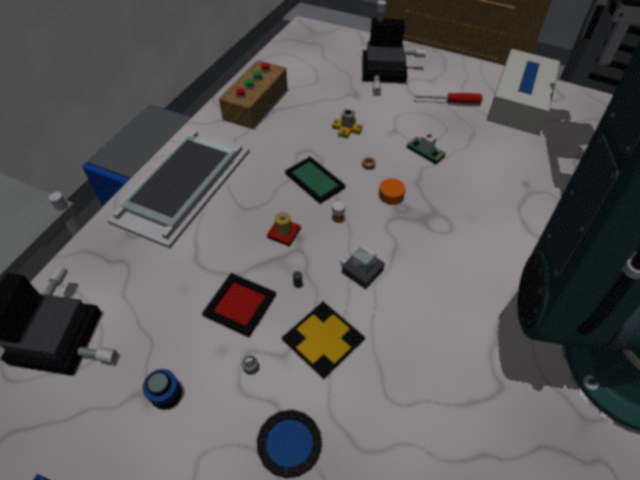

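View pics/wrist0.png

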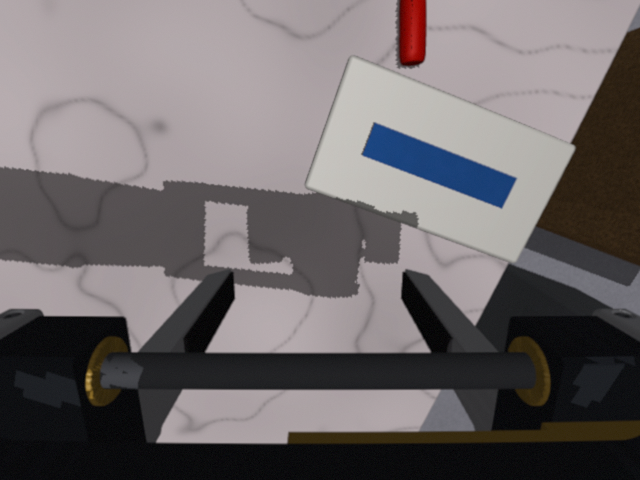

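The top view shows the lens at (124,170), square nest (224,190), nozzle (314,188), long nest (392,188) and post (490,188). The nearer row is the round nest (128,281), cross nest (220,270), prism (301,276), cap (408,271) and board (490,287). Small loose distractors lie between the rows. The side view agrees. The wrist camera doesn't see any of the parts yet.

Next I'll measure positions and headings from masks in both views.

```bash
cat > m.py <<'E'
from h import *
# colour: (hsv lo, hi list), plane height of the coloured outline, approx pixel top
C={'nozzle':([(0,130,60),(8,255,255)],12),'post':([(18,120,60),(35,255,255)],12),'board':([(45,60,20),(90,255,255)],12),
'nest_square':([(0,130,40),(8,255,255)],5),'nest_long':([(45,60,20),(90,255,255)],5),'nest_cross':([(18,120,60),(35,255,255)],5),'nest_round':([(100,120,40),(125,255,255)],5),'cap':([(5,150,60),(17,255,255)],24)}
def colmask(p,l):
    hsv=cv2.cvtColor(p['pixels'],cv2.COLOR_RGB2HSV);(lo,hi),z=C[l]
    m=cv2.inRange(hsv,lo,hi)
    if lo[0]==0: m|=cv2.inRange(hsv,(172,)+lo[1:],(180,255,255))
    return m,z
def meas(p,l,uv,st=None,r=60):
    m,z=colmask(p,l)
    k=np.zeros_like(m);cv2.circle(k,tuple(int(round(v)) for v in uv),r,255,-1);m&=k
    m=cv2.morphologyEx(m,cv2.MORPH_CLOSE,np.ones((3,3)))
    cs,_=cv2.findContours(m,cv2.RETR_EXTERNAL,cv2.CHAIN_APPROX_NONE)
    if not cs: return None
    c=max(cs,key=cv2.contourArea)[:,0]
    W=np.array([atz(p,q,z,st)[:2] for q in c]).astype(np.float32)
    rect=cv2.minAreaRect(W);b=cv2.boxPoints(rect);e=[b[1]-b[0],b[2]-b[1]]
    e=max(e,key=np.linalg.norm)
    return np.round(rect[0],1),np.round(sorted(rect[1]),1),round(float(np.degrees(np.arctan2(e[1],e[0])))%180,1)
E
python3 - <<'E'
from m import *
s=get_state();pt=snapshot('top');ps=snapshot('side')
T=dict(nozzle=(314,190),post=(488,190),board=(490,287),nest_square=(224,190),nest_long=(392,188),nest_cross=(220,270),nest_round=(128,281),cap=(408,271))
S=dict(nozzle=(284,230),post=(347,125),board=(427,150),nest_square=(240,303),nest_long=(315,180),nest_cross=(323,340),nest_round=(289,443),cap=(392,190))
for l in T: print(l,meas(pt,l,T[l],r=35),meas(ps,l,S[l],r=42))
for p,n in ((pt,'top'),(ps,'side')):
  for l in ['lens','prism']:
    print(l,n,[(np.round(k['centre'],1),round(k['conf'],2)) for k in cut_out(l,p)[:1]])
E
```

```text
nozzle (array([604.8,  -4.8]), array([44.5, 45. ]), 91.1) (array([601.7,  -2.4]), array([44.8, 45.2]), 89.9)
post (array([ 614.4, -315.5]), array([43.9, 64.1]), 6.0) (array([ 612.2, -320.4]), array([58.5, 58.5]), 140.3)
board (array([ 435.6, -325. ]), array([33.4, 75.2]), 161.4) (array([ 433.6, -319.4]), array([35.5, 72.7]), 162.6)
nest_square (array([601.3, 157.6]), array([61.1, 61.1]), 88.6) (array([600.5, 155.8]), array([62.8, 63.1]), 88.8)
nest_long (array([ 611.5, -149.2]), array([49.8, 89.9]), 154.7) (array([ 611.2, -151. ]), array([53.4, 93.9]), 154.2)
nest_cross (array([454.3, 156.6]), array([81.4, 83.5]), 159.9) (array([453.3, 154.9]), array([81.5, 82. ]), 115.4)
nest_round (array([432.3, 316.1]), array([60. , 60.9]), 29.8) (array([430.8, 314.5]), array([62.9, 63.8]), 6.5)
cap (array([ 460.6, -174.3]), array([45.6, 48. ]), 91.2) (array([ 456.1, -165.2]), array([45.6, 63.6]), 110.1)
lens top [(array([125.1, 174.2]), 0.78)]
prism top [(array([391.5, 188.8]), 0.4)]
lens side [(array([163.4, 388.4]), 0.84)]
prism side [(array([358.4, 268.2]), 0.75)]
```

```bash
cat > go.py <<'E'
import sys
from h import *
# usage: go.py x y z jawyaw_deg : shift in tool axes and turn about tool x
def go(x,y,z,yaw):
    s=get_state();R=Ro.from_rotvec(s['tcp_rot']).as_matrix();p=np.array(s['ee_pos'])
    d=R.T@(np.array([x,y,z])-p)
    jy=np.degrees(np.arctan2(R[1,2],R[0,2]))
    t=-((yaw-jy+90)%180-90)
    print('t',round(s['time_s'],2),'pos',np.round(p,1),'axis',np.round(R[:,0],3),'jaw',round(jy,1),'q6',round(s['q'][5],2),'open',round(s['opening'],1),'F',np.round(s['ft_force'],1))
    print('shift tool mm',np.round(d,1),'turn',round(t,1),'alt',round(t-180 if t>0 else t+180,1), 'y axis',np.round(R[:,1],2))
if __name__=='__main__': go(*map(float,sys.argv[1:5]))
E
python3 go.py 621 327 150 0
```

```text
t 1.95 pos [ 187.  -517.3  205.5] axis [ 0. -0. -1.] jaw -70.1 q6 -0.1 open 93.8 F [-0.2  1.2 -0.7]
shift tool mm [  55.5  695.1 -646.5] turn -70.1 alt 109.9 y axis [0.94 0.34 0.  ]
```

Emit:
drive_tool(increments=[[0.8,[0,0,0],-8],[0.8,[0,0,0],-8],[0.8,[0,0,0],-8],[0.8,[0,0,0],-8],[0.8,[0,0,0],-8],[0.8,[0,0,0],-8],[0.8,[0,0,0],-8],[0.8,[0,0,0],-8],[0.8,[0,0,0],-6]], squeeze=20)

```text
time_s: 2.85
ee_pos: [187.0, -517.3, 205.5]
tcp_rot: [-0.038, 1.57, 0.038]
ft_force: [0.7, 0.2, 0.2]
opening: 75.2
```

```bash
python3 go.py 621 327 150 0
```

```text
t 2.85 pos [ 187.  -517.3  205.5] axis [ 0. -0. -1.] jaw 2.8 q6 -1.38 open 75.2 F [0.7 0.2 0.2]
shift tool mm [ 55.5 822.4 474.1] turn 2.8 alt -177.2 y axis [-0.05  1.   -0.  ]
```

Emit:
drive_tool(increments=[[0.8,[0.002,0.043,0.0248],0],[0.8,[0.002,0.043,0.0248],0],[0.8,[0.002,0.043,0.0248],0],[0.8,[0.002,0.043,0.0248],0],[0.8,[0.002,0.043,0.0248],0],[0.8,[0.002,0.043,0.0248],0],[0.8,[0.002,0.043,0.0248],0],[0.8,[0.002,0.043,0.0248],0],[0.8,[0.002,0.043,0.0248],0],[0.8,[0.002,0.043,0.0248],0],[0.8,[0.002,0.043,0.0248],0],[0.8,[0.002,0.043,0.0248],0]])

```text
time_s: 4.05
ee_pos: [461.6, 13.8, 181.9]
tcp_rot: [-0.032, 1.561, 0.025]
ft_force: [-0.8, -1.5, 0.6]
opening: 75.6
```

```bash
python3 go.py 621 327 150 0
```

```text
t 4.05 pos [461.6  13.8 181.9] axis [ 0.009 -0.004 -1.   ] jaw 2.1 q6 -0.13 open 75.6 F [-0.8 -1.5  0.6]
shift tool mm [ 32.1 307.3 170.4] turn 2.1 alt -177.9 y axis [-0.04  1.   -0.  ]
```

Emit:
drive_tool(increments=[[0.8,[0.004,0.043,0.024],0],[0.8,[0.004,0.043,0.024],0],[0.8,[0.004,0.043,0.024],0],[0.8,[0.004,0.043,0.024],0],[0.8,[0.004,0.043,0.024],0],[0.8,[0.004,0.043,0.024],0],[0.8,[0.004,0.043,0.024],0],[0.8,[0,0,0],0]])

```text
time_s: 4.85
ee_pos: [618.3, 330.6, 150.1]
tcp_rot: [-0.039, 1.561, 0.03]
ft_force: [-0.1, -0.1, -0.7]
opening: 75.1
```

Run:
```python
from m import *
from go import go
go(621,327,150,0)
s=get_state();p=snapshot('wrist');save(p,'w1.png')
for l in ['lens','nest_square']:
  for k in place_of(l,p)[:2]: print(l,k['centre'],k['conf'],atz(p,k['centre'],0,s))
```

```text
t 4.85 pos [618.3 330.6 150.1] axis [ 0.009 -0.006 -1.   ] jaw 2.6 q6 0.37 open 75.1 F [-0.1 -0.1 -0.7]
shift tool mm [ 0.2 -3.7  2.5] turn 2.6 alt -177.4 y axis [-0.04  1.   -0.01]
lens [320.4, 230.0] 0.85 [621.64768764 326.11318252   0.        ]
nest_square [291.2, 375.5] 0.81 [596.66774286 157.07549322   0.        ]
```

View pics/w1.png

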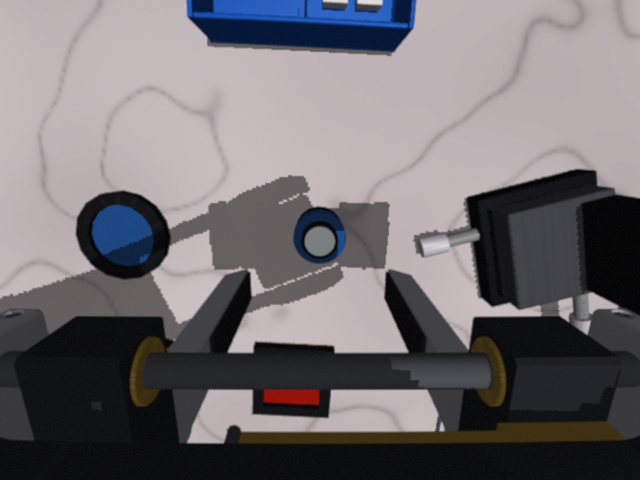

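```bash
python3 go.py 621.5 326.8 9 2.6
```

```text
t 5.0 pos [618.  325.4 154.8] axis [ 0.014 -0.006 -1.   ] jaw 2.3 q6 0.37 open 75.2 F [-0.5 -0.7 -0.1]
shift tool mm [145.8   2.2   1.6] turn -0.3 alt 179.7 y axis [-0.04  1.   -0.01]
```

Emit:
drive_tool(increments=[[0.8,[0.04,0.001,0.001],0],[0.8,[0.04,0.001,0.001],0],[0.8,[0,0,0],0],[0.8,[0,0,0],0]])

```text
time_s: 5.4
ee_pos: [623.6, 322.0, 83.5]
tcp_rot: [-0.029, 1.544, 0.024]
ft_force: [0.6, -0.2, 1.1]
opening: 75.2
```

Run:
```python
from m import *
from go import go
go(621.5,327,9,2.6)
s=get_state();p=snapshot('wrist');save(p,'w2.png')
for l in ['lens','nest_square']:
  for k in place_of(l,p)[:1]: print(l,k['centre'],k['conf'],atz(p,k['centre'],0,s))
  for k in search_frame(l,p)[:1]: print(l,k['centre'],k['conf'],atz(p,k['centre'],36,s))
print(get_state()['ee_pos'])
```

```text
t 5.4 pos [623.6 322.   83.5] axis [ 0.027 -0.002 -1.   ] jaw 1.9 q6 0.37 open 75.2 F [ 0.6 -0.2  1.1]
shift tool mm [74.4  5.3 -3.9] turn -0.7 alt 179.3 y axis [-0.03  1.   -0.  ]
lens [313.5, 236.4] 0.6 [621.3177734  328.18578463   0.        ]
lens [311.2, 246.1] 0.97 [619.11679196 330.39558706  36.        ]
nest_square [311.3, 237.3] 0.7 [619.58843056 327.40002261   0.        ]
nest_square [280.8, 410.3] 0.94 [598.75247987 193.77961918  36.        ]
[624.20771032 323.39995583  83.64926798]
```

View pics/w2.png

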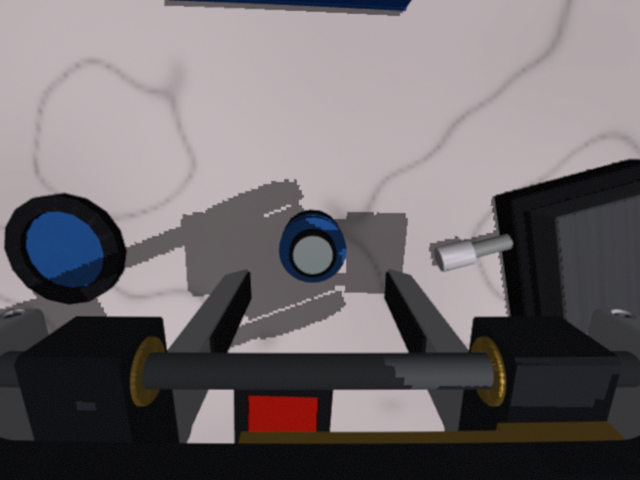

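Emit:
drive_tool(increments=[[0.8,[0.012,0.002,-0.001],0],[0.8,[0.012,0.002,-0.001],0],[0.8,[0.012,0,-0.001],0],[0.8,[0.012,0,0],0],[0.8,[0.012,0,0],0]])

```text
time_s: 6.15
ee_pos: [624.6, 329.1, 23.3]
tcp_rot: [-0.027, 1.536, 0.028]
ft_force: [-0.3, 0.6, 0.4]
opening: 74.9
```

```bash
python3 go.py 621.4 327.6 9 2
```

```text
t 6.15 pos [624.6 329.1  23.3] axis [ 0.035  0.001 -0.999] jaw 2.0 q6 0.38 open 74.9 F [-0.3  0.6  0.4]
shift tool mm [14.2 -1.4 -3.7] turn 0.0 alt -180.0 y axis [-0.04  1.    0.  ]
```

Emit:
drive_tool(increments=[[0.8,[0.007,-0.001,-0.002],0],[0.8,[0.005,0,-0.002],0],[0.8,[0.001,0,0],0],[0.4,[0,0,0],0],[0.4,[0,0,0],0],[0.3,[0,0,0],0],[0.3,[0,0,0],0],[0.3,[0,0,0],0],[0.3,[0,0,0],0]])

```text
time_s: 7.05
ee_pos: [619.8, 327.2, 6.0]
tcp_rot: [-0.028, 1.539, 0.027]
ft_force: [0.0, -0.2, -0.8]
opening: 45.6
```

```bash
python3 go.py 432 315.5 14 2
```

```text
t 7.05 pos [619.8 327.2   6. ] axis [ 0.031 -0.    -1.   ] jaw 2.0 q6 0.38 open 45.6 F [ 0.  -0.2 -0.8]
shift tool mm [ -13.8   -5.  -187.8] turn 0.0 alt -180.0 y axis [-0.04  1.   -0.  ]
```

Emit:
drive_tool(increments=[[0.3,[-0.02,0,0],0],[0.3,[-0.02,0,0],0],[0.3,[-0.02,-0.001,-0.01],0],[0.3,[0,-0.001,-0.03],0],[0.3,[0,-0.001,-0.03],0],[0.3,[0,-0.001,-0.03],0],[0.3,[0,-0.001,-0.03],0],[0.3,[0,0,-0.03],0],[0.3,[0,0,-0.02],0],[0.3,[0,0,0],0],[0.3,[0,0,0],0]])

```text
time_s: 8.15
ee_pos: [430.4, 314.1, 60.1]
tcp_rot: [-0.028, 1.543, 0.025]
ft_force: [-0.2, -0.5, -1.5]
opening: 46.2
```

Run:
```python
from m import *
from go import go
go(432,315.5,14,2)
s=get_state();p=snapshot('wrist');save(p,'w3.png')
for l in ['lens','nest_round']:
  for k in place_of(l,p)[:1]: print(l,k['centre'],k['conf'],atz(p,k['centre'],0,s))
pt=snapshot('top')
for l in ['lens','nest_round']:
  for k in place_of(l,pt)[:1]: print(l,k['centre'],k['conf'],atz(pt,k['centre'],0 if l!='lens' else s['ee_pos'][2]-6,s))
print(get_state()['ee_pos'])
```

```text
t 8.15 pos [430.4 314.1  60.1] axis [ 0.027 -0.001 -1.   ] jaw 2.0 q6 0.5 open 46.2 F [-0.2 -0.5 -1.5]
shift tool mm [46.2  1.5  0.4] turn -0.0 alt 180.0 y axis [-0.03  1.   -0.  ]
lens [319.3, 279.5] 0.91 [433.0243253  292.98892966   0.        ]
nest_round [316.8, 254.5] 0.75 [430.49083489 312.58344508   0.        ]
lens [116.0, 280.7] 0.76 [430.68509519 317.3134521   54.14395249]
nest_round [129.5, 282.6] 0.77 [429.80530297 313.88813895   0.        ]
[431.08041773 313.96582179  59.86289184]
```

View pics/w3.png

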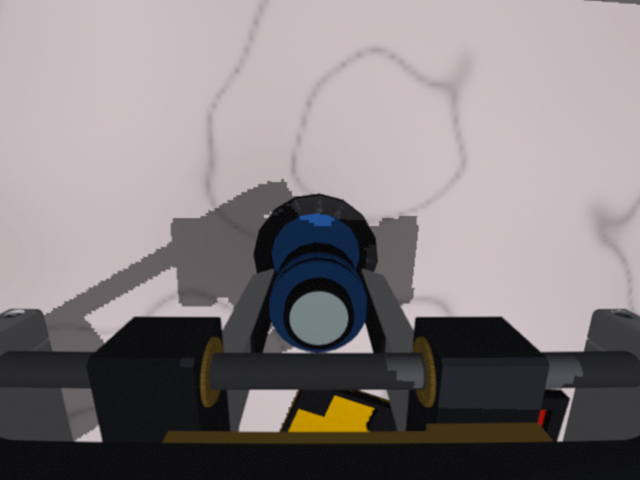

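Emit:
drive_tool(increments=[[0.3,[0.015,0,0],0],[0.3,[0.015,0,0],0],[0.3,[0.008,0,0],0],[0.3,[0.004,0,0],0],[0.3,[0.001,0,0],0],[0.3,[0,0,0],0]])

```text
time_s: 9.05
ee_pos: [435.8, 314.2, 16.3]
tcp_rot: [-0.025, 1.542, 0.023]
ft_force: [-0.2, -0.3, -1.5]
opening: 45.5
```

```bash
python3 go.py 432 315.5 12.5 2
```

```text
t 9.05 pos [435.8 314.2  16.3] axis [ 0.029 -0.001 -1.   ] jaw 1.8 q6 0.5 open 45.5 F [-0.2 -0.3 -1.5]
shift tool mm [ 3.6  1.4 -3.9] turn -0.2 alt 179.8 y axis [-0.03  1.   -0.  ]
```

Emit:
drive_tool(increments=[[0.3,[0.001,0.001,-0.002],0],[0.3,[0.001,0,-0.001],0],[0.3,[0,0,0],0],[0.3,[0,0,0],0]])

```text
time_s: 9.45
ee_pos: [433.5, 316.0, 15.9]
tcp_rot: [-0.024, 1.539, 0.025]
ft_force: [-0.8, 0.0, -1.2]
opening: 45.6
```

```bash
python3 go.py 432 315.5 12.5 2
```

```text
t 9.45 pos [433.5 316.   15.9] axis [ 0.032  0.001 -0.999] jaw 1.8 q6 0.51 open 45.6 F [-0.8  0.  -1.2]
shift tool mm [ 3.3 -0.5 -1.7] turn -0.2 alt 179.8 y axis [-0.03  1.    0.  ]
```

Emit:
drive_tool(increments=[[0.3,[0.003,0,-0.001],0],[0.3,[0.002,0,-0.001],0],[0.3,[0,0,0],0]])

```text
time_s: 9.75
ee_pos: [431.7, 316.1, 10.8]
tcp_rot: [-0.023, 1.538, 0.025]
ft_force: [0.5, -0.2, -1.6]
opening: 45.8
```

```bash
python3 go.py 432 315.5 12.5 2
```

```text
t 9.75 pos [431.7 316.1  10.8] axis [ 0.033  0.002 -0.999] jaw 1.8 q6 0.51 open 45.8 F [ 0.5 -0.2 -1.6]
shift tool mm [-1.7 -0.6  0.3] turn -0.2 alt 179.8 y axis [-0.03  1.    0.  ]
```

Emit:
drive_tool(increments=[[0.52,[0,0,0],0],[0.56,[-0.003,0,0],0],[0.65,[-0.006,0,0],0],[0.75,[-0.01,0,0],0],[0.75,[-0.03,0,0],0],[0.75,[-0.04,0,0],0],[0.75,[-0.04,0,0],0],[0.75,[0,0,0],0],[0.75,[0,0,0],0]])

```text
time_s: 10.65
ee_pos: [428.3, 316.4, 150.7]
tcp_rot: [-0.021, 1.533, 0.027]
ft_force: [0.4, -1.0, -0.6]
opening: 70.6
```

Run:
```python
from m import *
from go import go
go(462,-172,140,2)
s=get_state();p=snapshot('wrist');save(p,'w4.png')
for l in ['lens','nest_round']:
  for k in place_of(l,p)[:1]: print(l,k['centre'],k['conf'],atz(p,k['centre'],5,s))
ps=snapshot('side');pt=snapshot('top')
for l in ['lens','nest_round']:
 for q in (ps,pt):
  for k in place_of(l,q)[:1]: print(l,k['centre'],k['conf'],atz(q,k['centre'],5,s))
print(get_state()['ee_pos'])
```

```text
t 10.65 pos [428.3 316.4 150.7] axis [ 0.038  0.005 -0.999] jaw 1.8 q6 0.51 open 70.6 F [ 0.4 -1.  -0.6]
shift tool mm [   9.7 -489.2   18.3] turn -0.2 alt 179.8 y axis [-0.03  1.    0.  ]
lens [318.2, 229.4] 0.72 [433.41657001 314.88131422   5.        ]
lens [286.5, 440.5] 0.72 [434.67944288 313.63726767   5.        ]
lens [126.6, 280.5] 0.57 [433.17090974 317.43261989   5.        ]
nest_round [290.7, 448.0] 0.67 [425.20771073 319.98047462   5.        ]
nest_round [130.0, 280.4] 0.86 [433.49254579 311.56563646   5.        ]
[427.483532   315.86482515 148.00201945]
```

View pics/w4.png

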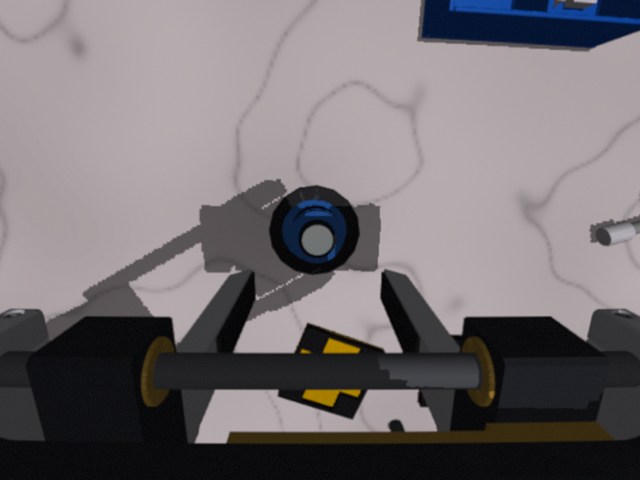

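Lens is at about (433.5, 315), upright and centred in the round nest (318,230 in the wrist view). Next is the cap.

Emit:
drive_tool(increments=[[0.85,[0,-0.03,0.001],0],[0.85,[0,-0.045,0.002],0],[0.85,[0,-0.045,0.002],0],[0.85,[0,-0.045,0.002],0],[0.85,[0,-0.045,0.002],0],[0.85,[0,-0.045,0.002],0],[0.85,[0,-0.045,0.002],0],[0.85,[0,-0.045,0.002],0],[0.85,[0,-0.045,0.002],0],[0.85,[0,-0.045,0.002],0],[0.85,[0,-0.03,0.002],0],[0.85,[0,-0.01,0],0]])

```text
time_s: 12.3
ee_pos: [463.6, -174.0, 143.1]
tcp_rot: [-0.028, 1.542, 0.031]
ft_force: [-0.7, -0.1, -0.3]
opening: 79.7
```

Emit:
drive_tool(increments=[[0.85,[0,0,0],0],[0.85,[0,0,0],0]])

```text
time_s: 12.5
ee_pos: [463.2, -174.0, 142.2]
tcp_rot: [-0.024, 1.543, 0.03]
ft_force: [-0.3, 0.1, 0.4]
opening: 80.0
```

```bash
cat > look.py <<'E'
from m import *
from go import go
import sys
def look(l,z,name):
    s=get_state();p=snapshot('wrist');save(p,name)
    for f,zz in ((place_of,0),(search_frame,z)):
      for k in f(l,p)[:1]:
        print(l,f.__name__,np.round(k['centre'],1),round(k['conf'],2),np.round(atz(p,k['centre'],zz,s),1))
        if l in C and f is search_frame: print('colour',meas(p,l,k['centre'],s,r=90))
    return s,p
E
python3 - <<'E'
from look import *
go(461.5,-173,60,2)
look('cap',24,'w5.png')
E
```

```text
t 12.5 pos [ 463.2 -174.   142.2] axis [ 0.027  0.004 -1.   ] jaw 2.0 q6 -0.52 open 80.0 F [-0.3  0.1  0.4]
shift tool mm [82.1  0.8 -3.9] turn -0.0 alt 180.0 y axis [-0.03  1.    0.  ]
cap call [308.6 232.7] 0.67 [ 457.5 -178.3    0. ]
```

View pics/w5.png

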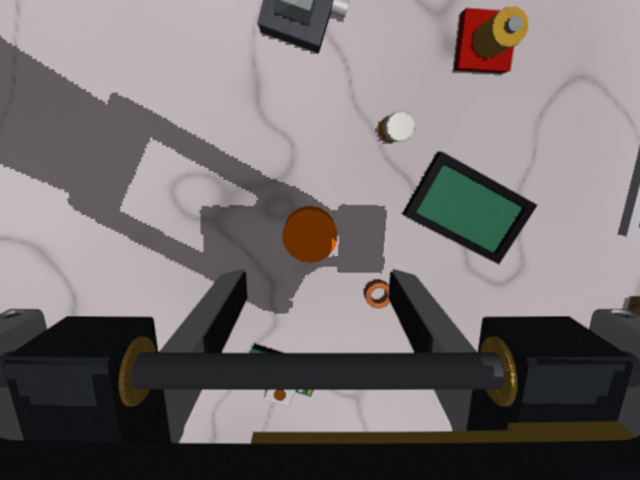

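Run:
```python
from look import *
s=get_state();p=snapshot('wrist')
print(meas(p,'cap',(309,235),s,r=60), atz(p,(309,234),24,s), s['ee_pos'])
go(461,-174,30,2)
```

```text
(array([ 458.1, -174.3]), array([47.1, 51. ]), 91.8) [ 457.98713898 -173.33814526   24.        ] [ 463.39805163 -173.4098458   142.53224989]
t 12.7 pos [ 463.5 -173.5  142.6] axis [ 0.028  0.004 -1.   ] jaw 2.1 q6 -0.52 open 79.8 F [-0.4  0.5 -1.1]
shift tool mm [112.5  -0.7  -5.6] turn 0.1 alt -179.9 y axis [-0.04  1.    0.  ]
```

Emit:
drive_tool(increments=[[0.85,[0.02,0,-0.002],0],[0.85,[0.025,0,-0.002],0],[0.85,[0.025,0,-0.002],0],[0.85,[0.015,0,-0.001],0],[0.85,[0.008,0,-0.001],0],[0.85,[0,0,0],0]])

```text
time_s: 13.3
ee_pos: [460.4, -167.9, 49.2]
tcp_rot: [-0.036, 1.536, 0.038]
ft_force: [-0.2, 0.5, 0.0]
opening: 79.8
```

Run:
```python
from look import *
s=get_state();p=snapshot('wrist')
print(meas(p,'cap',(309,245),s,r=110))
save(p,'w6.png')
go(459,-174,4,2)
```

```text
(array([ 458.3, -173.1]), array([48.6, 53.2]), 90.9)
t 13.35 pos [ 461.  -168.2   50. ] axis [ 0.035  0.001 -0.999] jaw 2.7 q6 -0.53 open 79.7 F [ 0.2  0.7 -0.1]
shift tool mm [45.9 -5.7 -3.9] turn 0.7 alt -179.3 y axis [-0.05  1.   -0.  ]
```

View pics/w6.png

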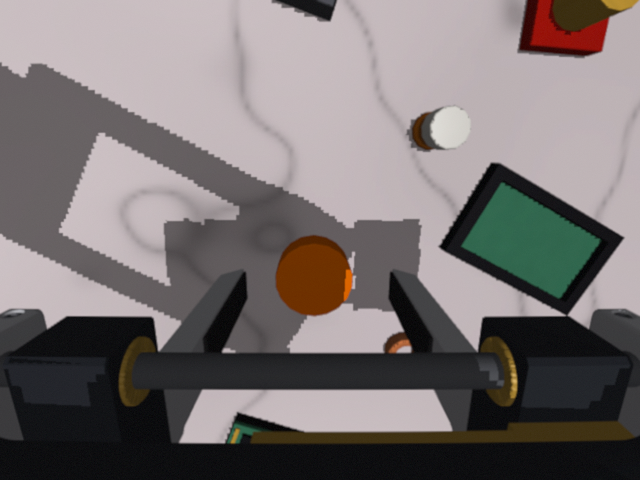

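Emit:
drive_tool(increments=[[0.85,[0.015,-0.002,-0.002],0],[0.85,[0.015,-0.002,-0.002],0],[0.85,[0.01,-0.001,-0.001],0],[0.85,[0.003,0,0],0],[0.85,[0,0,0],0]])

```text
time_s: 13.85
ee_pos: [462.8, -174.7, 12.0]
tcp_rot: [-0.042, 1.524, 0.035]
ft_force: [0.2, -0.5, -0.8]
opening: 80.2
```

```bash
python3 go.py 458.7 -173.5 4 2
```

```text
t 13.85 pos [ 462.8 -174.7   12. ] axis [ 0.046 -0.004 -0.999] jaw 2.8 q6 -0.54 open 80.2 F [ 0.2 -0.5 -0.8]
shift tool mm [ 7.8  1.5 -4.4] turn 0.8 alt -179.2 y axis [-0.05  1.   -0.01]
```

Emit:
drive_tool(increments=[[0.85,[0.005,0.001,-0.003],0],[0.85,[0.004,0,-0.002],0],[0.85,[0,0,0],0]], squeeze=12)

```text
time_s: 14.15
ee_pos: [459.2, -174.5, 4.0]
tcp_rot: [-0.044, 1.521, 0.033]
ft_force: [-0.3, -1.1, -1.1]
opening: 80.0
```

```bash
python3 go.py 458.7 -173.5 4 2
```

```text
t 14.15 pos [ 459.2 -174.5    4. ] axis [ 0.05  -0.005 -0.999] jaw 2.8 q6 -0.55 open 80.0 F [-0.3 -1.1 -1.1]
shift tool mm [-0.   1.  -0.5] turn 0.8 alt -179.2 y axis [-0.05  1.   -0.01]
```

Emit:
drive_tool(increments=[[0.45,[0,0,0],0],[0.4,[0,0,0],0],[0.4,[0,0,0],0],[0.4,[0,0,0],0],[0.4,[0,0,0],0],[0.4,[-0.02,0,0],0],[0.4,[-0.025,0,0],0],[0.4,[-0.025,0,0],0],[0.4,[-0.025,0,0],0],[0.4,[-0.02,0,0],0],[0.4,[0,0,0],0]])

```text
time_s: 15.25
ee_pos: [452.2, -173.2, 121.5]
tcp_rot: [-0.042, 1.525, 0.035]
ft_force: [0.1, -0.7, 0.6]
opening: 49.5
```

Run:
```python
from look import *
go(433.5,315,120,2)
p=snapshot('wrist');save(p,'w7.png');p=snapshot('side');save(p,'s7.png')
```

```text
t 15.25 pos [ 452.2 -173.2  121.5] axis [ 0.046 -0.003 -0.999] jaw 2.8 q6 -0.55 open 49.5 F [ 0.1 -0.7  0.6]
shift tool mm [ -1.  488.5   5.5] turn 0.8 alt -179.2 y axis [-0.05  1.   -0.01]
```

View pics/w7.png

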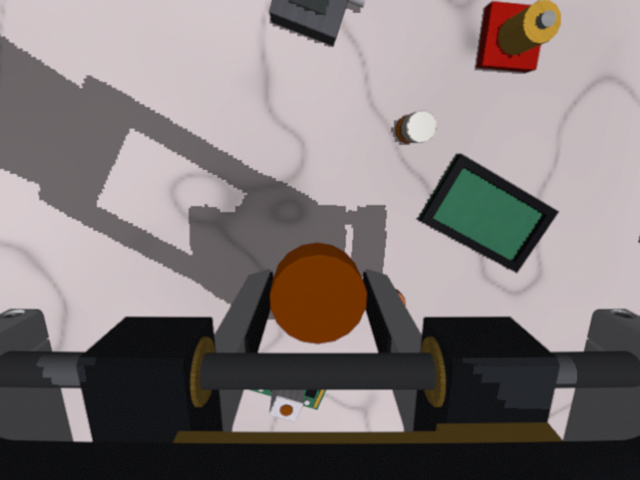

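View pics/s7.png

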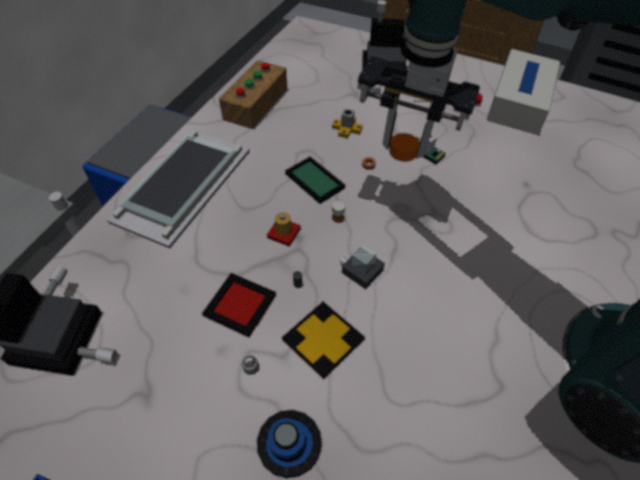

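Emit:
drive_tool(increments=[[0.4,[0,0.03,0],0],[0.4,[0,0.045,0.001],0],[0.4,[0,0.045,0.001],0],[0.4,[0,0.045,0.001],0],[0.4,[0,0.045,0.001],0],[0.4,[0,0.045,0],0],[0.4,[0,0.045,0],0],[0.4,[0,0.045,0],0],[0.4,[0,0.045,0],0],[0.4,[0,0.045,0],0],[0.4,[0,0.03,0],0],[0.4,[0,0.012,0],0]])

```text
time_s: 16.55
ee_pos: [418.7, 318.7, 91.2]
tcp_rot: [-0.039, 1.567, 0.028]
ft_force: [-0.5, -0.1, -0.7]
opening: 49.8
```

Emit:
drive_tool(increments=[[0.4,[0,0,0],0],[0.4,[0,0,0],0]])

```text
time_s: 16.75
ee_pos: [417.0, 318.1, 87.8]
tcp_rot: [-0.044, 1.572, 0.026]
ft_force: [0.2, -0.3, 0.2]
opening: 50.2
```

```bash
python3 go.py 433 315 80 2
```

```text
t 16.75 pos [417.  318.1  87.8] axis [-0.001 -0.011 -1.   ] jaw 2.6 q6 0.51 open 50.2 F [ 0.2 -0.3  0.2]
shift tool mm [ 7.8 -3.7 15.9] turn 0.6 alt -179.4 y axis [-0.04  1.   -0.01]
```

Emit:
drive_tool(increments=[[0.4,[0.002,-0.002,0.008],0],[0.4,[0.002,-0.002,0.007],0],[0.4,[0,0,0],0],[0.4,[0,0,0],0]])

```text
time_s: 17.15
ee_pos: [434.6, 309.3, 82.9]
tcp_rot: [-0.041, 1.573, 0.019]
ft_force: [-0.1, -0.4, -0.6]
opening: 49.9
```

Run:
```python
from look import *
go(433,315,60,2)
p=snapshot('wrist');save(p,'w8.png');q=snapshot('top');P=get_state()['ee_pos'];z=P[2]
big=cv2.resize(q['pixels'][220:330,70:190,::-1],None,fx=5,fy=5);cv2.imwrite('pics/t8.png',big)
m,_=colmask(q,'cap')
print(meas(q,'cap',(128,281),r=40),z)
import m as M
M.C['cap']=(M.C['cap'][0],z+20)
print(meas(q,'cap',(128,281),r=40))
```

```text
t 17.15 pos [434.6 309.3  82.9] axis [-0.002 -0.013 -1.   ] jaw 2.2 q6 0.48 open 49.9 F [-0.1 -0.4 -0.6]
shift tool mm [22.8  6.1 -1.4] turn 0.2 alt -179.8 y axis [-0.04  1.   -0.01]
(array([439.8, 332.1]), array([36.6, 51.2]), 2.3) 82.9972930310473
(array([436.4, 302.1]), array([33.1, 46.3]), 2.3)
```

View pics/w8.png

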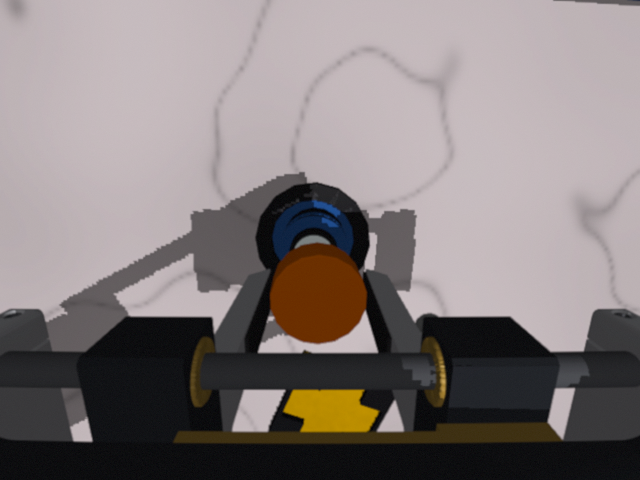

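```bash
cat >> h.py <<'E'
def proj(p,X,st):
    T=np.array(p['T_tool_cam']);Rt=Ro.from_rotvec(st['tcp_rot']).as_matrix()
    M=np.eye(4);M[:3,:3]=Rt;M[:3,3]=st['ee_pos']
    c=np.linalg.inv(M@T)@np.append(X,1.)
    u=c[:2]/c[2];u=u*(1+p['k1']*(u@u));return u*[p['fx'],p['fy']]+[p['cx'],p['cy']]
def circ(img,p,st,c,z,r,col):
    pts=[proj(p,(c[0]+r*np.cos(a),c[1]+r*np.sin(a),z),st) for a in np.linspace(0,2*np.pi,60)]
    cv2.polylines(img,[np.round(pts).astype(np.int32)],True,col,1)
E
python3 - <<'E'
from look import *
go(433,315,60,2)
s=get_state();p=snapshot('wrist');img=p['pixels'][:,:,::-1].copy()
circ(img,p,s,(433,315.5),11,43,(0,255,0))
circ(img,p,s,(433,315.5),41,23,(0,255,255))
cc=atz(p,(319,294.5),s['ee_pos'][2]+20,s);print(cc)
c2=cc[:2];circ(img,p,s,c2,s['ee_pos'][2]+20,25,(255,255,0))
cv2.imwrite('pics/w9.png',img[150:370,190:450].repeat(3,0).repeat(3,1)[:600,:780])
E
```

```text
t 17.25 pos [434.4 309.7  83. ] axis [-0.002 -0.013 -1.   ] jaw 2.2 q6 0.48 open 50.0 F [ 0.2  0.2 -1. ]
shift tool mm [22.9  5.6 -1.2] turn 0.2 alt -179.8 y axis [-0.04  1.   -0.01]
[434.02885839 312.1823145  102.99729303]
```

View pics/w9.png

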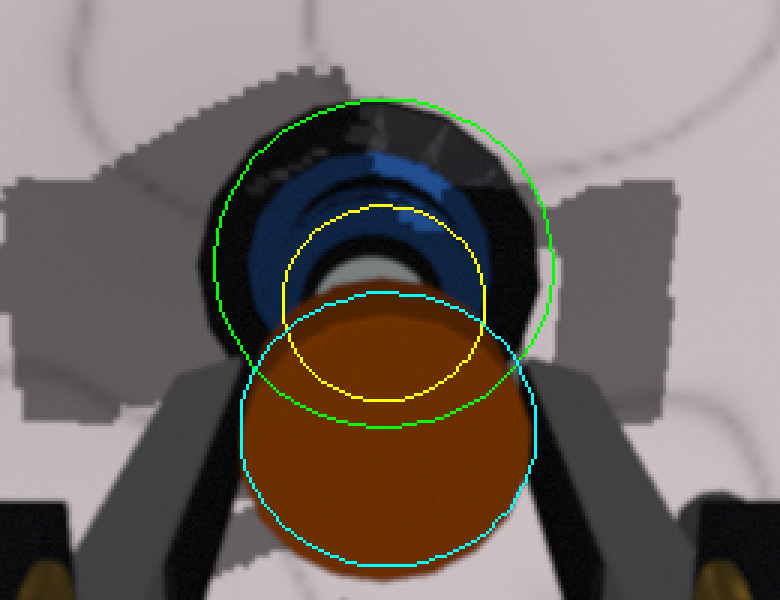

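Run:
```python
from look import *
s=get_state();p=snapshot('wrist');img=p['pixels'][:,:,::-1].copy()
print(s['ee_pos'])
circ(img,p,s,(430.5,315.5),11,43,(0,255,0))
circ(img,p,s,(431,315),41,23,(0,255,255))
circ(img,p,s,(431,315),51,16,(0,0,255))
circ(img,p,s,(434,311),s['ee_pos'][2]+21,25,(255,255,0))
cv2.imwrite('pics/w10.png',img[150:370,190:450].repeat(3,0).repeat(3,1)[:600,:780])
```

```text
[434.23429345 309.96978872  83.03193089]
```

View pics/w10.png

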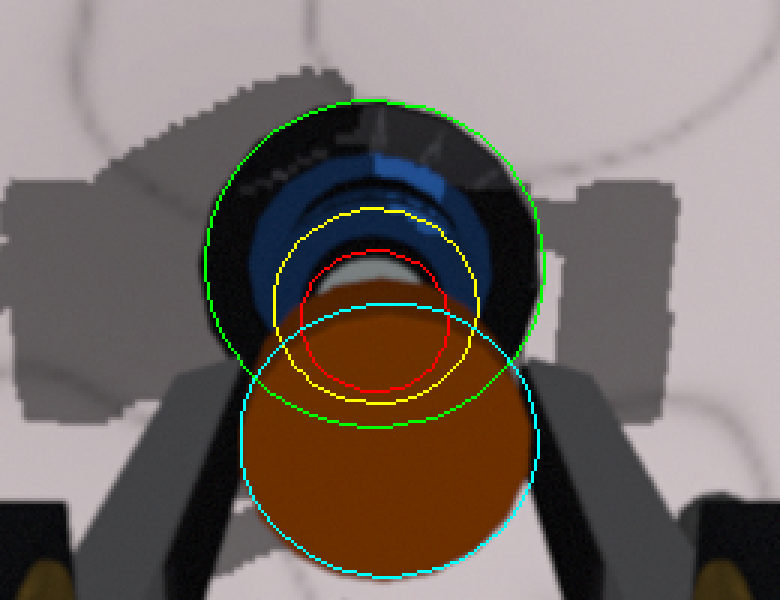

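Emit:
drive_tool(increments=[[0.4,[0.006,0.004,-0.002],0],[0.4,[0.006,0.003,-0.001],0],[0.4,[0.006,0,0],0],[0.4,[0,0,0],0],[0.4,[0,0,0],0]])

```text
time_s: 17.85
ee_pos: [429.5, 318.0, 63.1]
tcp_rot: [-0.043, 1.573, 0.022]
ft_force: [-0.4, -0.1, 0.1]
opening: 49.8
```

Run:
```python
from look import *
go(431.8,315.8,58,2)
s=get_state();p=snapshot('wrist');img=p['pixels'][:,:,::-1].copy()
circ(img,p,s,(430.5,315.5),11,43,(0,255,0))
circ(img,p,s,(430.5,316.5),41,23,(0,255,255))
e=s['ee_pos'];circ(img,p,s,(e[0]-.5,e[1]+1),e[2]+21,25,(255,255,0))
circ(img,p,s,(e[0]-.5,e[1]+1),e[2]-4,25,(255,0,255))
cv2.imwrite('pics/w11.png',img[150:370,190:450].repeat(3,0).repeat(3,1)[:600,:780])
p=snapshot('side');save(p,'x.png');cv2.imwrite('pics/s11.png',cv2.resize(p['pixels'][330:480,200:380,::-1],None,fx=4,fy=4,interpolation=cv2.INTER_CUBIC))
```

```text
t 17.85 pos [429.5 318.   63.1] axis [-0.002 -0.013 -1.   ] jaw 2.4 q6 0.5 open 49.8 F [-0.4 -0.1  0.1]
shift tool mm [ 5.1 -2.2  2.2] turn 0.4 alt -179.6 y axis [-0.04  1.   -0.01]
```

View pics/w11.png

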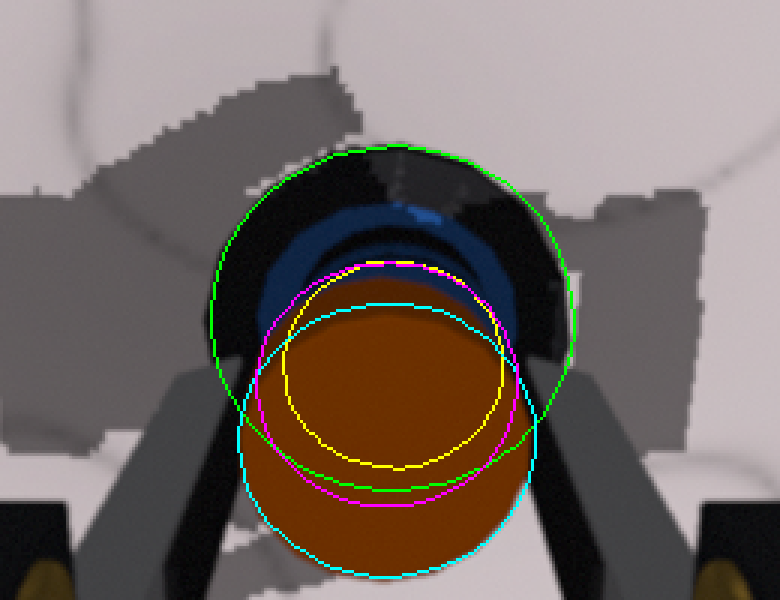

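View pics/s11.png

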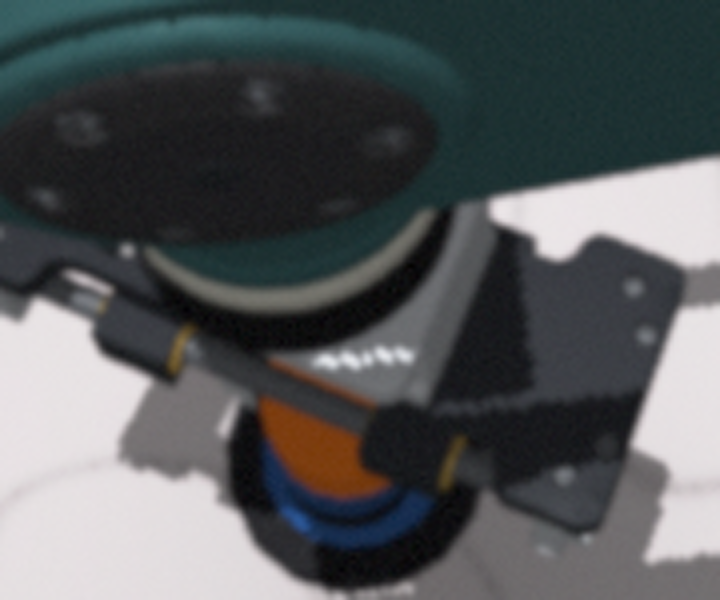

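Run:
```python
from look import *
s=get_state();p=snapshot('wrist');img=p['pixels'][:,:,::-1].copy()
print(s['ee_pos'])
circ(img,p,s,(430.5,315.5),5,31,(0,255,0))
circ(img,p,s,(430.5,316.5),5,23,(0,255,255))
circ(img,p,s,(430.5,316.5),41,23,(0,0,255))
e=s['ee_pos']
circ(img,p,s,(e[0]-1,e[1]-1),e[2]-4,25,(255,0,255))
circ(img,p,s,(e[0]-1,e[1]-1),e[2]+20,25,(255,0,255))
cv2.imwrite('pics/w12.png',cv2.resize(img[180:350,240:400],None,fx=4.5,fy=3.5)[:600])
```

```text
[429.59694167 317.86779518  63.2056471 ]
```

View pics/w12.png

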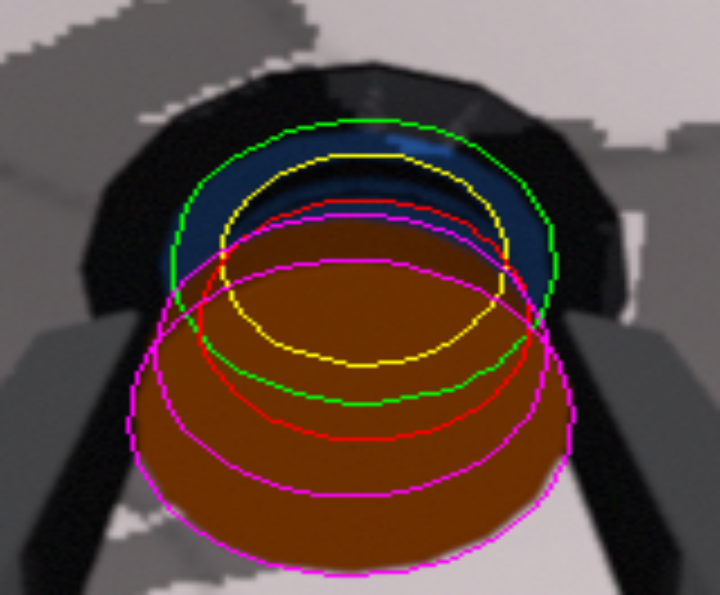

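Emit:
drive_tool(increments=[[0.4,[0.006,-0.001,0.001],0],[0.4,[0.005,0,0.001],0],[0.4,[0,0,0],0],[0.4,[0,0,0],0]])

```text
time_s: 18.4
ee_pos: [432.5, 316.7, 52.0]
tcp_rot: [-0.042, 1.572, 0.022]
ft_force: [0.3, 0.1, -0.9]
opening: 50.0
```

```bash
python3 go.py 431.3 317 45 2.4
```

```text
t 18.4 pos [432.5 316.7  52. ] axis [-0.001 -0.012 -1.   ] jaw 2.3 q6 0.49 open 50.0 F [ 0.3  0.1 -0.9]
shift tool mm [ 7.   0.4 -1.2] turn -0.1 alt 179.9 y axis [-0.04  1.   -0.01]
```

Emit:
drive_tool(increments=[[0.4,[0.005,0,-0.001],0],[0.4,[0.003,0,0],0],[0.4,[0,0,0],0],[0.4,[0,0,0],0]])

```text
time_s: 18.8
ee_pos: [432.3, 317.3, 45.1]
tcp_rot: [-0.04, 1.569, 0.023]
ft_force: [-0.1, -1.1, -0.1]
opening: 49.6
```

```bash
python3 go.py 431.3 317 45 2.4
```

```text
t 18.8 pos [432.3 317.3  45.1] axis [ 0.002 -0.011 -1.   ] jaw 2.3 q6 0.5 open 49.6 F [-0.1 -1.1 -0.1]
shift tool mm [ 0.1 -0.2 -1. ] turn -0.1 alt 179.9 y axis [-0.04  1.   -0.01]
```

Emit:
drive_tool(increments=[[0.4,[0.003,0,0],0],[0.4,[0,0,0],0]])

```text
time_s: 19.0
ee_pos: [432.2, 317.6, 44.6]
tcp_rot: [-0.04, 1.569, 0.024]
ft_force: [-0.3, 0.2, -0.0]
opening: 49.5
```

```bash
python3 go.py 431.3 317 45 2.4
```

```text
t 19.0 pos [432.2 317.6  44.6] axis [ 0.002 -0.01  -1.   ] jaw 2.3 q6 0.5 open 49.5 F [-0.3  0.2 -0. ]
shift tool mm [-0.4 -0.6 -0.9] turn -0.1 alt 179.9 y axis [-0.04  1.   -0.01]
```

Emit:
drive_tool(increments=[[0.6,[0,0,0],0],[0.7,[0,0,0],0],[0.75,[0,0,0],0],[0.75,[-0.02,0,0],0],[0.75,[-0.04,0,0],0],[0.75,[-0.04,0,0],0],[0.75,[0,0,0],0],[0.75,[0,0,0],0]], squeeze=20)

```text
time_s: 19.8
ee_pos: [430.3, 317.3, 143.1]
tcp_rot: [-0.043, 1.576, 0.021]
ft_force: [0.4, -0.2, 0.5]
opening: 70.5
```

Run:
```python
from look import *
go(604,-3,150,2)
s=get_state();p=snapshot('wrist');img=p['pixels'][:,:,::-1].copy()
circ(img,p,s,(431,316),11,43,(0,255,0))
for z in(41,65):circ(img,p,s,(431,316),z,25,(255,255,0))
circ(img,p,s,(431,316),5,23,(0,255,255))
cv2.imwrite('pics/w13.png',img)
p=snapshot('side');cv2.imwrite('pics/s13.png',cv2.resize(p['pixels'][380:480,220:350,::-1],None,fx=6,fy=6,interpolation=cv2.INTER_CUBIC)[:600])
```

```text
t 19.8 pos [430.3 317.3 143.1] axis [-0.005 -0.014 -1.   ] jaw 2.3 q6 0.5 open 70.5 F [ 0.4 -0.2  0.5]
shift tool mm [  -3.2 -327.2  160.5] turn 0.3 alt -179.7 y axis [-0.04  1.   -0.01]
```

View pics/w13.png

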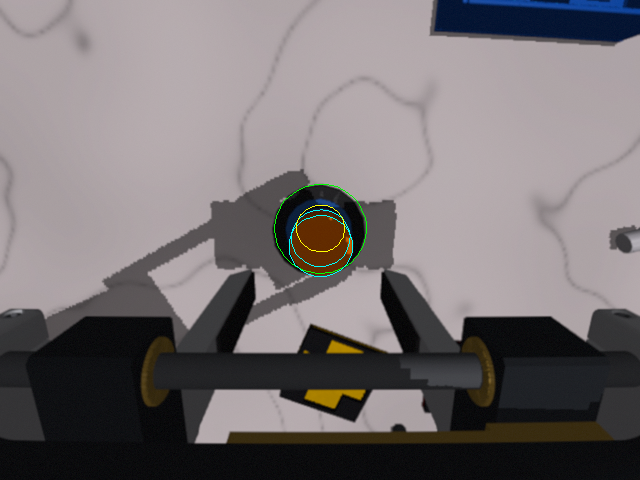

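View pics/s13.png

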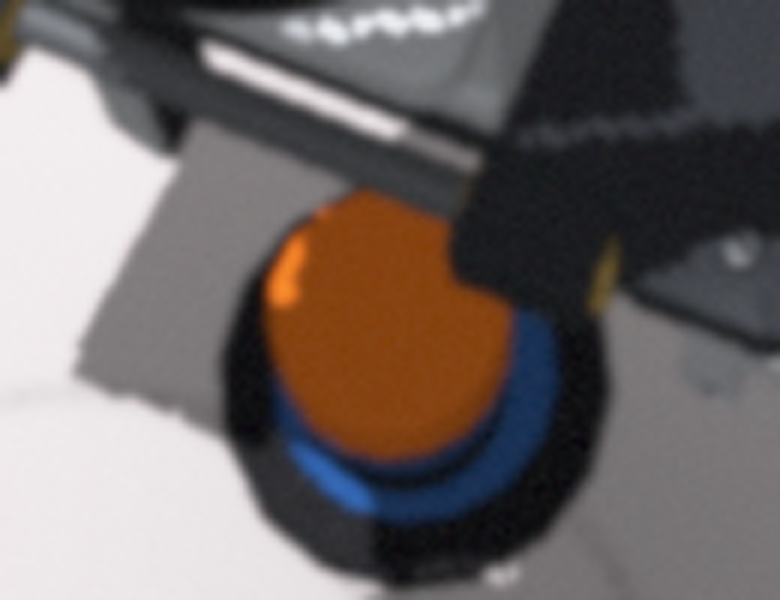

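Cap sits centred and level over the lens (at (321,246), matching the predicted circles). Next, the nozzle.

Emit:
drive_tool(increments=[[0.8,[0,-0.03,0.015],0],[0.8,[0,-0.041,0.02],0],[0.8,[0,-0.041,0.02],0],[0.8,[0,-0.041,0.02],0],[0.8,[0,-0.041,0.02],0],[0.8,[0,-0.041,0.02],0],[0.8,[0,-0.041,0.02],0],[0.8,[0,-0.033,0.015],0],[0.8,[0,-0.012,0.005],0],[0.8,[0,0,0],0],[0.8,[0,0,0],0]])

```text
time_s: 21.0
ee_pos: [594.5, -7.5, 123.5]
tcp_rot: [-0.047, 1.61, 0.025]
ft_force: [0.2, -0.6, 1.1]
opening: 74.8
```

Run:
```python
from look import *
go(604,-3,20,0)
s,p=look('nozzle',12,'w14.png')
s=get_state();q=snapshot('side');cv2.imwrite('pics/s14.png',cv2.resize(q['pixels'][370:480,200:380,::-1],None,fx=4,fy=4,interpolation=cv2.INTER_CUBIC)[:600])
```

```text
t 21.0 pos [594.5  -7.5 123.5] axis [-0.039 -0.015 -0.999] jaw 2.6 q6 -0.14 open 74.8 F [ 0.2 -0.6  1.1]
shift tool mm [103.    5.4  13.8] turn 2.6 alt -177.4 y axis [-0.05  1.   -0.01]
nozzle call [331.8 229.3] 0.93 [601.4  -5.6   0. ]
nozzle call [332.3 231.2] 0.61 [601.8  -4.3  12. ]
colour (array([602.5,  -4.8]), array([45.5, 46.3]), 89.6)
```

View pics/w14.png

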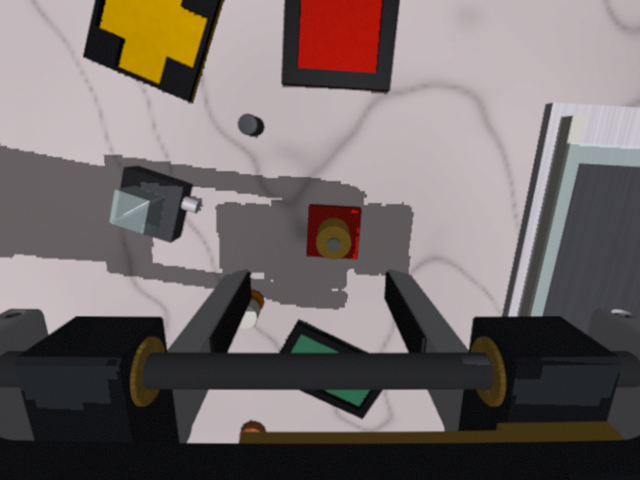

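View pics/s14.png

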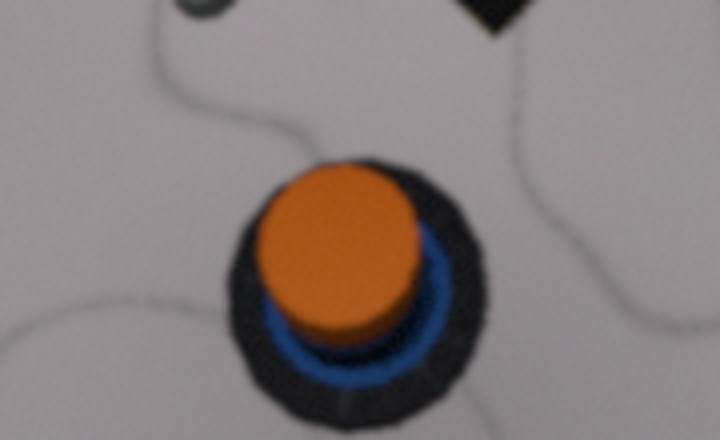

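Emit:
drive_tool(increments=[[0.65,[0.02,0.001,0.003],2.5],[0.65,[0.03,0.001,0.003],0],[0.65,[0.025,0.001,0.002],0],[0.65,[0.01,0,0],0],[0.65,[0,0,0],0],[0.65,[0,0,0],0]])

```text
time_s: 21.8
ee_pos: [601.4, 2.1, 42.8]
tcp_rot: [-0.022, 1.598, -0.003]
ft_force: [-0.6, -0.2, 0.2]
opening: 61.0
```

Run:
```python
from look import *
go(602.5,-4.6,18,0)
look('nozzle',12,'w15.png')
```

```text
t 21.8 pos [601.4   2.1  42.8] axis [-0.027 -0.016 -1.   ] jaw 0.7 q6 -0.09 open 61.0 F [-0.6 -0.2  0.2]
shift tool mm [24.9 -6.3  1.7] turn 0.7 alt -179.3 y axis [-0.01  1.   -0.02]
nozzle call [321.9 269.1] 0.59 [602.2  -5.2   0. ]
nozzle call [322.  272.3] 0.59 [602.4  -2.9  12. ]
colour (array([602.5,  -4.1]), array([45. , 47.8]), 89.4)
```

View pics/w15.png

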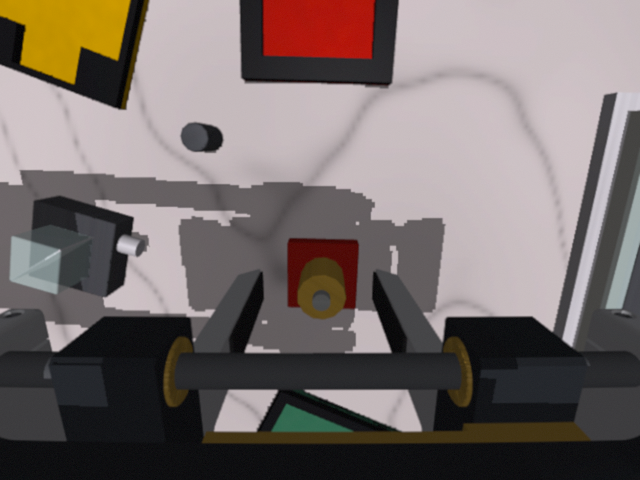

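Emit:
drive_tool(increments=[[0.65,[0.008,-0.003,0],0],[0.65,[0.008,-0.003,0],0],[0.65,[0.006,-0.001,0],0],[0.65,[0,0,0],0]])

```text
time_s: 22.35
ee_pos: [603.1, -7.1, 22.4]
tcp_rot: [-0.021, 1.592, -0.005]
ft_force: [-0.7, 0.5, 0.7]
opening: 61.4
```

```bash
python3 go.py 602.5 -4.5 18 0
```

```text
t 22.35 pos [603.1  -7.1  22.4] axis [-0.021 -0.017 -1.   ] jaw 0.6 q6 -0.1 open 61.4 F [-0.7  0.5  0.7]
shift tool mm [ 4.3  2.7 -0.5] turn 0.6 alt -179.4 y axis [-0.01  1.   -0.02]
```

Emit:
drive_tool(increments=[[0.65,[0.003,0.002,0],0],[0.4,[0.001,0,0],0],[0.2,[0,0,0],0],[0.2,[0,0,0],0],[0.2,[0,0,0],0],[0.2,[0,0,0],0],[0.2,[0,0,0],0]])

```text
time_s: 23.05
ee_pos: [603.3, -5.0, 17.9]
tcp_rot: [-0.021, 1.592, -0.005]
ft_force: [0.4, -0.4, -1.8]
opening: 27.7
```

```bash
python3 go.py 601 157 90 -1.3
```

```text
t 23.05 pos [603.3  -5.   17.9] axis [-0.021 -0.016 -1.   ] jaw 0.6 q6 -0.1 open 27.7 F [ 0.4 -0.4 -1.8]
shift tool mm [-74.7 160.8  -2.1] turn 1.9 alt -178.1 y axis [-0.01  1.   -0.02]
```

Emit:
drive_tool(increments=[[0.2,[-0.02,0,0],0],[0.2,[-0.025,0,0],0],[0.2,[-0.02,0.01,0],0],[0.2,[0,0.03,0],1.9],[0.2,[0,0.035,0],0],[0.2,[0,0.035,0],0],[0.2,[0,0.03,0],0],[0.2,[0,0.015,0],0],[0.2,[0,0,0],0],[0.2,[0,0,0],0]])

```text
time_s: 24.05
ee_pos: [604.4, 154.0, 78.3]
tcp_rot: [0.007, 1.6, -0.036]
ft_force: [-0.1, 0.5, -1.3]
opening: 27.7
```

Run:
```python
from look import *
go(601,157,23.5,-1.3)
look('nest_square',5,'w16.png')
```

```text
t 24.05 pos [604.4 154.   78.3] axis [-0.029 -0.018 -0.999] jaw -1.6 q6 0.19 open 27.7 F [-0.1  0.5 -1.3]
shift tool mm [54.8  3.9 -1.9] turn -0.3 alt 179.7 y axis [ 0.03  1.   -0.02]
nest_square call [313.5 240.7] 0.73 [598. 157.   0.]
nest_square call [307.2 217.2] 0.88 [594.  176.9   5. ]
colour (array([599.7, 156.5]), array([60.6, 66.9]), 179.9)
```

View pics/w16.png

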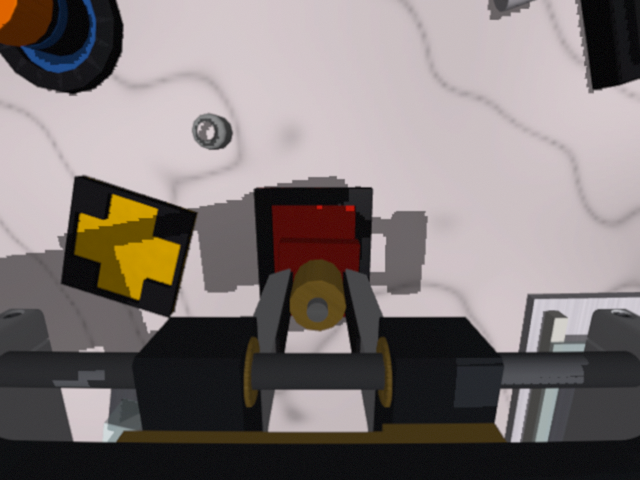

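Emit:
drive_tool(increments=[[0.2,[0.015,0.001,-0.001],0],[0.2,[0.015,0.001,-0.001],0],[0.2,[0.01,0.001,0],0],[0.2,[0.003,0,0],0],[0.2,[0,0,0],0],[0.2,[0,0,0],0]])

```text
time_s: 24.8
ee_pos: [601.1, 150.8, 31.3]
tcp_rot: [0.013, 1.601, -0.043]
ft_force: [0.5, -0.1, -0.9]
opening: 27.6
```

```bash
python3 go.py 600.5 157 23.5 -1.3
```

```text
t 24.8 pos [601.1 150.8  31.3] axis [-0.031 -0.019 -0.999] jaw -2.1 q6 0.2 open 27.6 F [ 0.5 -0.1 -0.9]
shift tool mm [ 7.7  6.4 -0.6] turn -0.8 alt 179.2 y axis [ 0.04  1.   -0.02]
```

Emit:
drive_tool(increments=[[0.2,[0,0.004,0],0],[0.2,[0,0.002,0],0],[0.2,[0.004,0,0],0],[0.2,[0.003,0,0],0],[0.2,[0,0,0],0]])

```text
time_s: 25.3
ee_pos: [602.7, 157.8, 25.9]
tcp_rot: [0.013, 1.597, -0.042]
ft_force: [-0.5, -0.2, -1.5]
opening: 27.5
```

```bash
python3 go.py 600.5 157 23.5 -1.3
```

```text
t 25.3 pos [602.7 157.8  25.9] axis [-0.027 -0.018 -0.999] jaw -2.0 q6 0.21 open 27.5 F [-0.5 -0.2 -1.5]
shift tool mm [ 2.4 -0.8 -2.1] turn -0.7 alt 179.3 y axis [ 0.03  1.   -0.02]
```

Emit:
drive_tool(increments=[[0.2,[0.003,0,-0.002],0],[0.2,[0.001,0,0],0],[0.2,[0,0,0],0],[0.4,[0,0,0],0],[0.6,[0,0,0],0],[0.65,[0,0,0],0],[0.65,[-0.02,0,0],0],[0.65,[-0.04,0,0],0],[0.65,[-0.04,0,0],0],[0.65,[-0.01,0,0],0],[0.65,[0,0,0],0],[0.65,[0,0,0],0]])

```text
time_s: 26.5
ee_pos: [602.7, 159.4, 133.0]
tcp_rot: [0.013, 1.6, -0.043]
ft_force: [0.7, 0.3, -0.4]
opening: 61.3
```

Run:
```python
from look import *
go(614,-318,150,5.5)
look('nozzle',17,'w17.png')
look('nest_square',5,'x.png')
```

```text
t 26.5 pos [602.7 159.4 133. ] axis [-0.029 -0.018 -0.999] jaw -2.1 q6 0.21 open 61.3 F [ 0.7  0.3 -0.4]
shift tool mm [  -8.6 -476.9   27.9] turn -7.6 alt 172.4 y axis [ 0.04  1.   -0.02]
nozzle call [318.8 231.5] 0.75 [598.8 155.6   0. ]
nozzle call [320.4 231.4] 0.78 [600.8 160.   17. ]
colour (array([598.3, 157.2]), array([59.9, 60.4]), 178.9)
nest_square call [319.9 207.3] 0.71 [599.6 179.6   5. ]
colour (array([597.9, 155.8]), array([62. , 62.9]), 179.3)
```

View pics/w17.png

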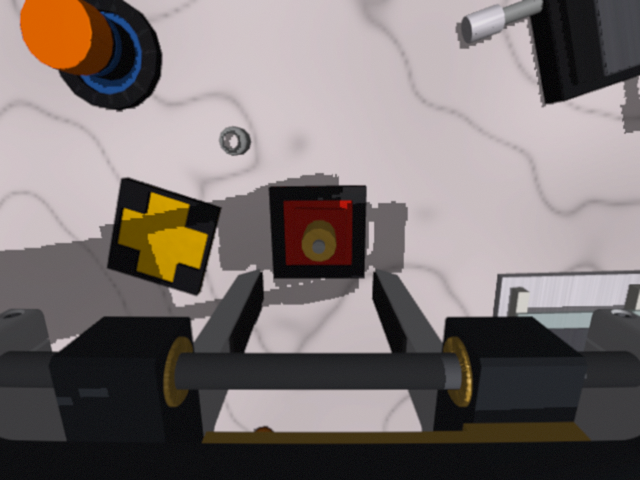

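Nozzle is centred in the red recess (320,235). Next, the post.

Emit:
drive_tool(increments=[[0.65,[0,-0.02,0],-7.5],[0.65,[0,-0.042,0],0],[0.65,[0,-0.043,0],0],[0.65,[0,-0.043,0],0],[0.65,[0,-0.043,0],0],[0.65,[0,-0.043,0],0],[0.65,[0,-0.043,0],0],[0.65,[0,-0.043,0],0],[0.65,[0,-0.043,0],0],[0.65,[0,-0.043,0],0],[0.65,[0,-0.035,0],0],[0.65,[0,-0.02,0],0]])

```text
time_s: 28.0
ee_pos: [645.4, -311.9, 127.2]
tcp_rot: [-0.096, 1.615, 0.078]
ft_force: [0.1, -1.0, -0.9]
opening: 61.3
```

Emit:
drive_tool(increments=[[0.65,[0,0,0],0],[0.65,[0,0,0],0]])

```text
time_s: 28.2
ee_pos: [644.1, -314.6, 124.4]
tcp_rot: [-0.091, 1.618, 0.075]
ft_force: [-0.3, 0.3, 0.4]
opening: 60.7
```

```bash
python3 go.py 613.5 -318 130 5.5
```

```text
t 28.2 pos [ 644.1 -314.6  124.4] axis [-0.049 -0.012 -0.999] jaw 6.0 q6 -0.62 open 60.7 F [-0.3  0.3  0.4]
shift tool mm [ -4.   -0.2 -31.1] turn 0.5 alt -179.5 y axis [-0.11  0.99 -0.01]
```

Emit:
drive_tool(increments=[[0.65,[0,0,-0.012],0],[0.65,[0,0,-0.012],0],[0.65,[0,0,-0.005],0],[0.65,[0,0,0],0],[0.65,[0,0,0],0]])

```text
time_s: 28.7
ee_pos: [615.3, -309.7, 124.7]
tcp_rot: [-0.094, 1.62, 0.085]
ft_force: [-0.1, -0.2, -0.2]
opening: 61.1
```

Run:
```python
from look import *
go(613.5,-318,18,5.5)
look('post',12,'w18.png')
```

```text
t 28.7 pos [ 615.3 -309.7  124.7] axis [-0.05  -0.009 -0.999] jaw 6.5 q6 -0.65 open 61.1 F [-0.1 -0.2 -0.2]
shift tool mm [106.8  -7.7   2.7] turn 1.0 alt -179.0 y axis [-0.11  0.99 -0.  ]
post call [321.5 248.8] 0.62 [ 613.3 -326.1    0. ]
post call [321.1 251.7] 0.78 [ 613.4 -325.3   12. ]
colour (array([ 612.6, -315.8]), array([44.8, 63.4]), 5.0)
```

View pics/w18.png

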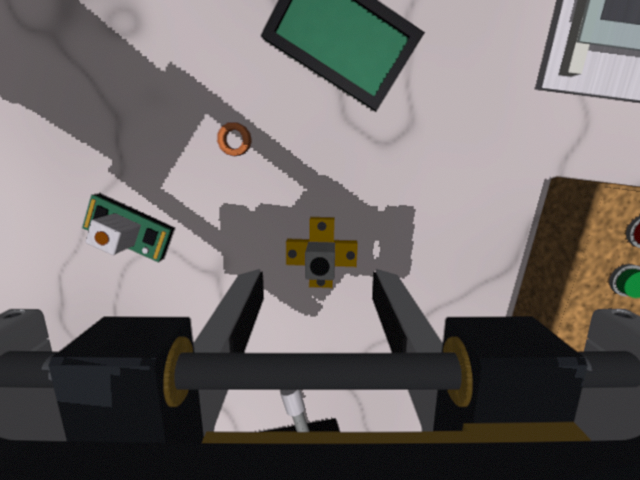

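Emit:
drive_tool(increments=[[0.6,[0.02,-0.005,0.001],1],[0.6,[0.025,-0.005,0.001],0],[0.6,[0.02,-0.003,0.001],0],[0.6,[0.01,-0.001,0],0],[0.6,[0,0,0],0],[0.6,[0,0,0],0]])

```text
time_s: 29.45
ee_pos: [619.3, -325.1, 49.2]
tcp_rot: [-0.083, 1.616, 0.069]
ft_force: [-0.1, 0.3, 1.1]
opening: 55.9
```

Run:
```python
from look import *
go(613.3,-324.5,18,5.5)
look('post',12,'w19.png')
```

```text
t 29.45 pos [ 619.3 -325.1   49.2] axis [-0.046 -0.011 -0.999] jaw 5.5 q6 -0.64 open 55.9 F [-0.1  0.3  1.1]
shift tool mm [31.4  1.4 -4.4] turn -0.0 alt 180.0 y axis [-0.1   1.   -0.01]
post call [314.5 259.7] 0.64 [ 613.9 -327.8    0. ]
post call [313.4 261.4] 0.56 [ 613.6 -325.    12. ]
colour (array([ 612.3, -315.9]), array([44.8, 64.2]), 5.6)
```

View pics/w19.png

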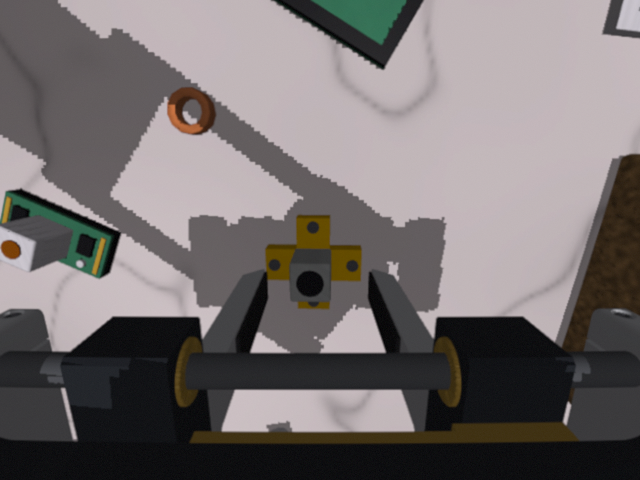

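Emit:
drive_tool(increments=[[0.6,[0.01,0,-0.002],0],[0.6,[0.01,0,-0.002],0],[0.6,[0.008,0,-0.002],0],[0.6,[0.002,0,0],0],[0.6,[0,0,0],0]])

```text
time_s: 30.1
ee_pos: [612.4, -326.6, 20.1]
tcp_rot: [-0.085, 1.612, 0.066]
ft_force: [-0.8, -1.9, 0.5]
opening: 56.9
```

```bash
python3 go.py 613.4 -325.3 18 5.5
```

```text
t 30.1 pos [ 612.4 -326.6   20.1] axis [-0.042 -0.014 -0.999] jaw 5.5 q6 -0.65 open 56.9 F [-0.8 -1.9  0.5]
shift tool mm [2.  1.3 1.2] turn -0.0 alt 180.0 y axis [-0.1   1.   -0.01]
```

Emit:
drive_tool(increments=[[0.4,[0.001,0,0.001],0],[0.2,[0,0,0],0],[0.2,[0,0,0],0],[0.2,[0,0,0],0],[0.2,[0,0,0],0],[0.2,[-0.02,0,0],0],[0.2,[-0.03,0,0],0],[0.2,[-0.03,0,0],0],[0.2,[-0.02,0,0],0],[0.2,[0,0,0],0]])

```text
time_s: 31.1
ee_pos: [616.3, -323.9, 118.0]
tcp_rot: [-0.082, 1.618, 0.07]
ft_force: [0.5, -0.5, -1.9]
opening: 24.0
```

Run:
```python
from look import *
go(454,156,110,-20)
p=snapshot('wrist');save(p,'w20.png')
```

```text
t 31.1 pos [ 616.3 -323.9  118. ] axis [-0.048 -0.009 -0.999] jaw 5.5 q6 -0.65 open 24.0 F [ 0.5 -0.5 -1.9]
shift tool mm [  11.2  493.3 -114.9] turn 25.5 alt -154.5 y axis [-0.1  1.  -0. ]
```

View pics/w20.png

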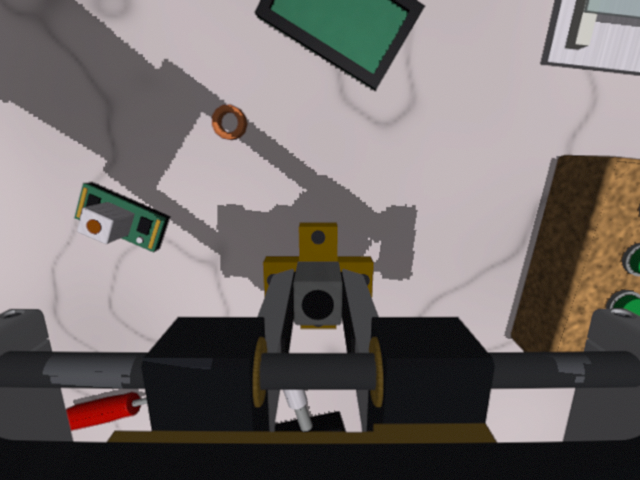

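Emit:
drive_tool(increments=[[0.2,[0,0.03,-0.007],0],[0.2,[0,0.044,-0.01],0],[0.2,[0,0.044,-0.01],0],[0.2,[0,0.044,-0.01],0],[0.2,[0,0.044,-0.01],0],[0.2,[0,0.044,-0.01],0],[0.2,[0,0.044,-0.01],0],[0.2,[0,0.044,-0.01],0],[0.2,[0,0.044,-0.01],0],[0.2,[0,0.044,-0.01],0],[0.2,[0,0.035,-0.01],0],[0.2,[0,0.02,-0.004],0]])

```text
time_s: 32.35
ee_pos: [439.4, 159.8, 95.5]
tcp_rot: [-0.067, 1.659, 0.072]
ft_force: [0.0, -0.6, -1.7]
opening: 24.0
```

Emit:
drive_tool(increments=[[0.2,[0,0,0],0],[0.2,[0,0,0],8.5],[0.2,[0,0,0],8.5],[0.2,[0,0,0],8],[0.2,[0,0,0],0],[0.2,[0,0,0],0]])

```text
time_s: 32.95
ee_pos: [433.3, 157.5, 86.1]
tcp_rot: [0.264, 1.654, -0.305]
ft_force: [-0.4, -0.5, -1.7]
opening: 24.2
```

Run:
```python
from look import *
go(454,156,80,-20)
look('nest_cross',5,'w21.png')
```

```text
t 32.95 pos [433.3 157.5  86.1] axis [-0.104 -0.007 -0.995] jaw -20.6 q6 0.57 open 24.2 F [-0.4 -0.5 -1.7]
shift tool mm [ 3.9  6.  20.4] turn -0.6 alt 179.4 y axis [ 0.35  0.94 -0.04]
nest_cross call [348.7 236.6] 0.76 [448.8 154.    0. ]
nest_cross call [368.1 217.6] 0.67 [468.3 164.9   5. ]
colour (array([452.2, 155.6]), array([87.5, 89. ]), 141.2)
```

View pics/w21.png

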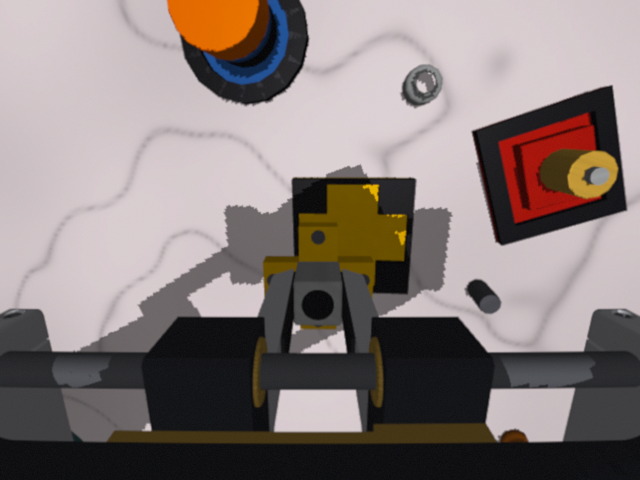

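Emit:
drive_tool(increments=[[0.2,[-0.02,0,0],0],[0.2,[-0.03,0,0],0],[0.2,[-0.03,0,0],0],[0.2,[-0.03,0,0],0],[0.2,[-0.03,0,0],0],[0.2,[-0.02,0,0],0],[0.2,[0,0,0],0],[0.2,[0,0,0],0]])

```text
time_s: 33.9
ee_pos: [450.2, 157.8, 249.4]
tcp_rot: [0.258, 1.657, -0.3]
ft_force: [-0.6, 0.2, -2.9]
opening: 24.1
```

```bash
python3 go.py 454 156 80 -20
```

```text
t 33.9 pos [450.2 157.8 249.4] axis [-0.106 -0.008 -0.994] jaw -20.2 q6 0.56 open 24.1 F [-0.6  0.2 -2.9]
shift tool mm [168.1   7.1  20.6] turn -0.2 alt 179.8 y axis [ 0.34  0.94 -0.04]
```

Emit:
drive_tool(increments=[[0.2,[0.045,0,0],0],[0.2,[0.045,0,0],0],[0.2,[0.045,0,0],0],[0.2,[0,0,0],0],[0.2,[0,0,0],0]])

```text
time_s: 34.4
ee_pos: [431.2, 155.5, 105.6]
tcp_rot: [0.254, 1.665, -0.301]
ft_force: [0.7, 0.5, -0.6]
opening: 23.8
```

```bash
python3 go.py 454 156 80 -20
```

```text
t 34.4 pos [431.2 155.5 105.6] axis [-0.114 -0.01  -0.993] jaw -20.1 q6 0.56 open 23.8 F [ 0.7  0.5 -0.6]
shift tool mm [22.8  9.4 23.8] turn -0.1 alt 179.9 y axis [ 0.34  0.94 -0.05]
```

Emit:
drive_tool(increments=[[0.2,[0,0.003,0.006],0],[0.2,[0,0.003,0.006],0],[0.2,[0,0.003,0.006],0],[0.2,[0,0,0.006],0],[0.2,[0,0,0],0],[0.2,[0,0,0],0]])

```text
time_s: 35.0
ee_pos: [467.4, 157.3, 112.5]
tcp_rot: [0.259, 1.647, -0.295]
ft_force: [0.5, 0.4, -2.5]
opening: 24.2
```

```bash
python3 go.py 455.5 156.2 60 -20
```

```text
t 35.0 pos [467.4 157.3 112.5] axis [-0.096 -0.006 -0.995] jaw -20.1 q6 0.55 open 24.2 F [ 0.5  0.4 -2.5]
shift tool mm [53.4 -3.1 -6.1] turn -0.1 alt 179.9 y axis [ 0.34  0.94 -0.04]
```

Emit:
drive_tool(increments=[[0.2,[0,-0.015,-0.042],0],[0.2,[0,0,0],0],[0.2,[0,0,0],0]])

```text
time_s: 35.3
ee_pos: [420.4, 157.1, 114.2]
tcp_rot: [0.258, 1.653, -0.297]
ft_force: [-0.2, -0.3, -1.0]
opening: 23.9
```

```bash
python3 go.py 455.5 156.2 60 -20
```

```text
t 35.3 pos [420.4 157.1 114.2] axis [-0.102 -0.007 -0.995] jaw -20.1 q6 0.57 open 23.9 F [-0.2 -0.3 -1. ]
shift tool mm [50.3 13.4 38.1] turn -0.1 alt 179.9 y axis [ 0.34  0.94 -0.04]
```

Emit:
drive_tool(increments=[[0.2,[0.003,0.003,0.006],0],[0.2,[0.003,0.003,0.006],0],[0.2,[0.003,0.003,0.006],0],[0.2,[0.003,0,0.006],0],[0.2,[0.003,0,0.006],0],[0.2,[0,0,0],0],[0.2,[0,0,0],0]])

```text
time_s: 36.0
ee_pos: [455.8, 154.9, 94.9]
tcp_rot: [0.259, 1.651, -0.298]
ft_force: [0.0, -0.3, -2.0]
opening: 24.0
```

```bash
python3 go.py 455.5 156.2 60 -20
```

```text
t 36.0 pos [455.8 154.9  94.9] axis [-0.1   -0.007 -0.995] jaw -20.2 q6 0.55 open 24.0 F [ 0.  -0.3 -2. ]
shift tool mm [34.7  2.6  2.5] turn -0.2 alt 179.8 y axis [ 0.34  0.94 -0.04]
```

Emit:
drive_tool(increments=[[0.2,[0.012,0,0.001],0],[0.2,[0.015,0,0.001],0],[0.2,[0.012,0,0.001],0],[0.2,[0.006,0,0.001],0],[0.2,[0,0,0],0],[0.2,[0,0,0],0]])

```text
time_s: 36.6
ee_pos: [454.0, 153.0, 46.1]
tcp_rot: [0.259, 1.652, -0.298]
ft_force: [0.1, -0.4, -2.2]
opening: 23.5
```

Run:
```python
from look import *
go(455.5,156.2,25,-20)
look('nest_cross',5,'w22.png')
```

```text
t 36.6 pos [454.  153.   46.1] axis [-0.101 -0.007 -0.995] jaw -20.2 q6 0.54 open 23.5 F [ 0.1 -0.4 -2.2]
shift tool mm [20.8  4.4  2.3] turn -0.2 alt 179.8 y axis [ 0.34  0.94 -0.04]
nest_cross call [328.2 221.2] 0.58 [464.9 176.5   5. ]
colour (array([453.5, 161. ]), array([68.2, 83. ]), 159.6)
```

View pics/w22.png

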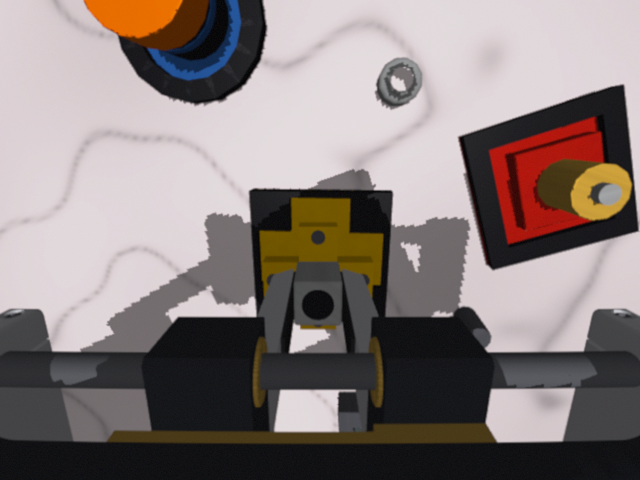

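Emit:
drive_tool(increments=[[0.2,[0.004,0.003,0.001],0],[0.2,[0.006,0.001,0.001],0],[0.2,[0.004,0,0],0],[0.2,[0.001,0,0],0],[0.2,[0,0,0],0]])

```text
time_s: 37.25
ee_pos: [457.4, 156.7, 31.3]
tcp_rot: [0.259, 1.648, -0.296]
ft_force: [0.1, -0.7, -0.9]
opening: 23.9
```

```bash
python3 go.py 455.5 156.2 25 -20
```

```text
t 37.25 pos [457.4 156.7  31.3] axis [-0.097 -0.006 -0.995] jaw -20.1 q6 0.55 open 23.9 F [ 0.1 -0.7 -0.9]
shift tool mm [ 6.4 -0.9 -1. ] turn -0.1 alt 179.9 y axis [ 0.34  0.94 -0.04]
```

Emit:
drive_tool(increments=[[0.2,[0.003,0,-0.001],0],[0.2,[0.003,0,0],0],[0.2,[0,0,0],0]])

```text
time_s: 37.55
ee_pos: [456.6, 157.3, 27.8]
tcp_rot: [0.26, 1.646, -0.295]
ft_force: [0.1, -0.1, -1.3]
opening: 24.0
```

```bash
python3 go.py 455.5 156.2 25 -20
```

```text
t 37.55 pos [456.6 157.3  27.8] axis [-0.095 -0.006 -0.995] jaw -20.1 q6 0.55 open 24.0 F [ 0.1 -0.1 -1.3]
shift tool mm [ 2.9 -1.3 -0.4] turn -0.1 alt 179.9 y axis [ 0.34  0.94 -0.04]
```

Emit:
drive_tool(increments=[[0.2,[0.002,-0.001,0],0],[0.2,[0,0,0],0],[0.4,[0,0,0],0],[0.6,[0,0,0],0],[0.65,[0,0,0],0],[0.65,[-0.015,0,0],0],[0.65,[-0.03,0,0],0],[0.65,[-0.03,0,0],0],[0.65,[-0.02,0,0],0],[0.65,[-0.01,0,0],0],[0.65,[0,0,0],0],[0.65,[0,0,0],0]])

```text
time_s: 38.75
ee_pos: [465.4, 156.5, 131.7]
tcp_rot: [0.26, 1.65, -0.297]
ft_force: [0.2, -0.9, 0.4]
opening: 60.9
```

Run:
```python
from look import *
go(434.5,-323,150,-18)
look('nest_cross',5,'w23.png')
```

```text
t 38.75 pos [465.4 156.5 131.7] axis [-0.099 -0.006 -0.995] jaw -20.2 q6 0.55 open 60.9 F [ 0.2 -0.9  0.4]
shift tool mm [ -12.3 -461.6  134.1] turn -2.2 alt 177.8 y axis [ 0.34  0.94 -0.04]
nest_cross call [306.8 216.8] 0.87 [447.2 172.1   5. ]
colour (array([451.2, 154.5]), array([82.8, 83.2]), 69.9)
```

View pics/w23.png

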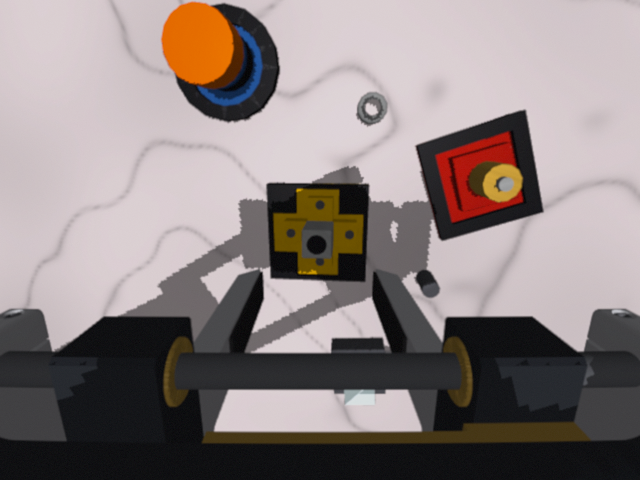

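Emit:
drive_tool(increments=[[0.65,[0,-0.012,0.003],-2],[0.65,[0,-0.023,0.0067],0],[0.65,[0,-0.023,0.0067],0],[0.65,[0,-0.023,0.0067],0],[0.65,[0,-0.023,0.0067],0],[0.65,[0,-0.023,0.0067],0],[0.65,[0,-0.023,0.0067],0],[0.65,[0,-0.023,0.0067],0],[0.65,[0,-0.023,0.0067],0],[0.65,[0,-0.023,0.0067],0],[0.65,[0,-0.023,0.0067],0],[0.65,[0,-0.023,0.0067],0]])

```text
time_s: 40.1
ee_pos: [447.4, -125.8, 119.5]
tcp_rot: [0.226, 1.681, -0.262]
ft_force: [0.3, 0.7, 0.4]
opening: 60.7
```

```bash
python3 go.py 434.5 -323 150 -18
```

```text
t 40.1 pos [ 447.4 -125.8  119.5] axis [-0.125 -0.003 -0.992] jaw -17.7 q6 -0.05 open 60.7 F [0.3 0.7 0.4]
shift tool mm [ -28.  -193.1   43.6] turn 0.3 alt -179.7 y axis [ 0.3   0.95 -0.04]
```

Emit:
drive_tool(increments=[[0.65,[-0.003,0.002,0.006],0],[0.65,[-0.003,0.002,0.006],0],[0.65,[-0.003,0.002,0.006],0],[0.65,[-0.003,0.002,0.006],0],[0.65,[-0.003,0.002,0.006],0],[0.65,[-0.003,0.002,0.006],0],[0.65,[0,0,0],0],[0.65,[0,0,0],0]])

```text
time_s: 40.9
ee_pos: [489.9, -123.1, 130.5]
tcp_rot: [0.227, 1.687, -0.26]
ft_force: [0.0, 0.9, -0.4]
opening: 61.0
```

```bash
python3 go.py 434.5 -323 150 -18
```

```text
t 40.9 pos [ 489.9 -123.1  130.5] axis [-0.13  -0.001 -0.991] jaw -17.6 q6 -0.02 open 61.0 F [ 0.   0.9 -0.4]
shift tool mm [ -12.  -207.9    5.2] turn 0.4 alt -179.6 y axis [ 0.3   0.95 -0.04]
```

Emit:
drive_tool(increments=[[0.65,[0,-0.016,-0.048],0],[0.65,[0,0,0],0],[0.65,[0,0,0],0]])

```text
time_s: 41.2
ee_pos: [436.4, -122.8, 132.1]
tcp_rot: [0.228, 1.698, -0.258]
ft_force: [1.1, 0.7, -0.0]
opening: 60.8
```

```bash
python3 go.py 434.5 -323 150 -18
```

```text
t 41.2 pos [ 436.4 -122.8  132.1] axis [-0.141  0.003 -0.99 ] jaw -17.6 q6 -0.06 open 60.8 F [ 1.1  0.7 -0. ]
shift tool mm [ -18.1 -192.3   55.6] turn 0.4 alt -179.6 y axis [ 0.3   0.95 -0.04]
```

Emit:
drive_tool(increments=[[0.65,[0,0.016,0.046],0],[0.65,[0,0,0],0],[0.65,[0,0,0],0]])

```text
time_s: 41.5
ee_pos: [484.6, -120.9, 121.7]
tcp_rot: [0.23, 1.705, -0.258]
ft_force: [-1.5, -0.0, 0.4]
opening: 61.2
```

```bash
python3 go.py 434.5 -323 150 -18
```

```text
t 41.5 pos [ 484.6 -120.9  121.7] axis [-0.147  0.005 -0.989] jaw -17.6 q6 -0.02 open 61.2 F [-1.5 -0.   0.4]
shift tool mm [ -21.7 -208.8    9.2] turn 0.4 alt -179.6 y axis [ 0.3   0.95 -0.04]
```

Emit:
drive_tool(increments=[[0.65,[-0.045,0,0],0],[0.65,[0,0,0],0],[0.65,[0,0,0],0]])

```text
time_s: 41.8
ee_pos: [489.5, -120.5, 166.0]
tcp_rot: [0.23, 1.709, -0.257]
ft_force: [-0.1, 0.7, -0.6]
opening: 61.2
```

```bash
python3 go.py 434.5 -323 150 -18
```

```text
t 41.8 pos [ 489.5 -120.5  166. ] axis [-0.151  0.006 -0.988] jaw -17.6 q6 -0.02 open 61.2 F [-0.1  0.7 -0.6]
shift tool mm [  22.9 -209.    11.1] turn 0.4 alt -179.6 y axis [ 0.3   0.95 -0.04]
```

Emit:
drive_tool(increments=[[0.65,[0.045,0,0],0],[0.65,[0,0,0],0],[0.65,[0,0,0],0]])

```text
time_s: 42.1
ee_pos: [481.5, -120.0, 122.6]
tcp_rot: [0.23, 1.706, -0.258]
ft_force: [0.4, -0.5, 0.2]
opening: 61.1
```

```bash
python3 go.py 434.5 -323 150 -18
```

```text
t 42.1 pos [ 481.5 -120.   122.6] axis [-0.148  0.005 -0.989] jaw -17.6 q6 -0.02 open 61.1 F [ 0.4 -0.5  0.2]
shift tool mm [ -21.2 -208.7   12.6] turn 0.4 alt -179.6 y axis [ 0.3   0.95 -0.04]
```

Emit:
drive_tool(increments=[[0.65,[0.004,0,0],0],[0.65,[0.004,0,0],0],[0.65,[0.004,0,0],0],[0.65,[0.004,0,0],0],[0.65,[0.004,0,0],0],[0.65,[0.004,0,0],0],[0.65,[0.004,0,0],0],[0.65,[0.004,0,0],0],[0.65,[0.004,0,0],0],[0.65,[0.004,0,0],0],[0.65,[0,0,0],0]])

```text
time_s: 43.2
ee_pos: [482.4, -122.2, 88.4]
tcp_rot: [0.227, 1.689, -0.26]
ft_force: [0.0, 0.5, 1.8]
opening: 61.1
```

```bash
python3 go.py 434.5 -323 150 -18
```

```text
t 43.2 pos [ 482.4 -122.2   88.4] axis [-0.133  0.    -0.991] jaw -17.6 q6 -0.02 open 61.1 F [0.  0.5 1.8]
shift tool mm [ -54.7 -208.2    7.2] turn 0.4 alt -179.6 y axis [ 0.3   0.95 -0.04]
```

Emit:
drive_tool(increments=[[0.65,[-0.045,0,0],0],[0.65,[-0.045,0,0],0],[0.65,[0.001,0,0],0],[0.65,[0.001,0,0],0],[0.65,[0.001,0,0],0],[0.65,[0.001,0,0],0],[0.65,[0.001,0,0],0],[0.65,[0.001,0,0],0],[0.65,[0.001,0,0],0],[0.65,[0.001,0,0],0],[0.65,[0.001,0,0],0],[0.65,[0.001,0,0],0]])

```text
time_s: 44.4
ee_pos: [487.7, -120.5, 160.8]
tcp_rot: [0.23, 1.707, -0.258]
ft_force: [-1.0, -0.8, -0.2]
opening: 61.0
```

```bash
python3 go.py 434.5 -323 150 -18
```

```text
t 44.4 pos [ 487.7 -120.5  160.8] axis [-0.149  0.006 -0.989] jaw -17.6 q6 -0.02 open 61.0 F [-1.  -0.8 -0.2]
shift tool mm [  17.5 -208.5   12.1] turn 0.4 alt -179.6 y axis [ 0.3   0.95 -0.04]
```

Emit:
drive_tool(increments=[[0.65,[0,0,0],8.5],[0.65,[0,0,0],8.5],[0.65,[0,0,0],8.5],[0.65,[0,0,0],8.5],[0.65,[0,0,0],8.5],[0.65,[0,0,0],8.5],[0.65,[0,0,0],8.5],[0.65,[0,0,0],8.5],[0.65,[0,0,0],8.5],[0.65,[0,0,0],8.5],[0.65,[0,0,0],5],[0.65,[0,0,0],0]])

```text
time_s: 45.6
ee_pos: [488.1, -120.6, 161.1]
tcp_rot: [1.361, 1.129, -1.573]
ft_force: [-0.2, 0.6, -0.1]
opening: 61.1
```

```bash
python3 go.py 434.5 -323 130 72
```

```text
t 45.6 pos [ 488.1 -120.6  161.1] axis [-0.148  0.005 -0.989] jaw -108.8 q6 1.57 open 61.1 F [-0.2  0.6 -0.1]
shift tool mm [ 37.6  19.9 207.4] turn -0.8 alt 179.2 y axis [ 0.94 -0.32 -0.14]
```

Emit:
drive_tool(increments=[[0.65,[0.006,0.004,0.04],0],[0.65,[0.006,0.004,0.042],0],[0.65,[0.006,0.004,0.042],0],[0.65,[0.006,0.004,0.042],0],[0.65,[0.006,0.004,0.03],-0.8],[0.65,[0,0,0.008],0],[0.65,[0,0,0],0],[0.65,[0,0,0],0]])

```text
time_s: 46.4
ee_pos: [438.2, -325.2, 136.9]
tcp_rot: [1.341, 1.149, -1.543]
ft_force: [-1.4, 0.0, 0.3]
opening: 61.0
```

Run:
```python
from look import *
go(434.5,-323,18,72)
look('board',12,'w24.png')
```

```text
t 46.4 pos [ 438.2 -325.2  136.9] axis [-0.144  0.006 -0.99 ] jaw -106.8 q6 1.18 open 61.0 F [-1.4  0.   0.3]
shift tool mm [118.2  12.4  -5.3] turn 1.2 alt -178.8 y axis [ 0.95 -0.29 -0.14]
board call [314.  213.7] 0.73 [ 433.1 -326.     0. ]
board call [314.4 213.6] 0.69 [ 437.  -327.2   12. ]
colour (array([ 434.4, -326.4]), array([33. , 76.8]), 161.4)
```

View pics/w24.png

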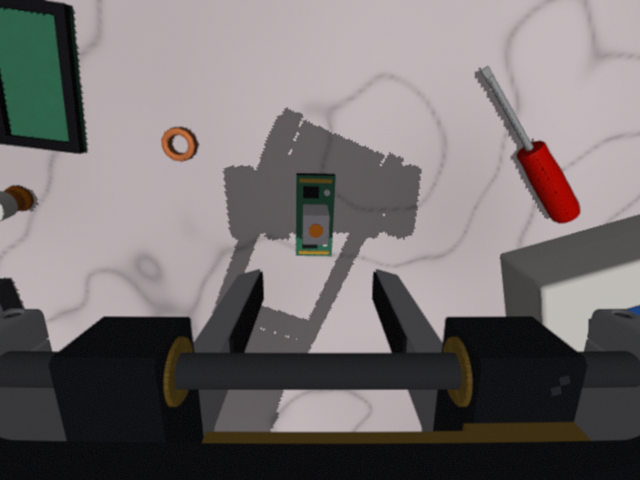

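Emit:
drive_tool(increments=[[0.6,[0.02,0.002,0],1.7],[0.6,[0.025,0.002,0],0],[0.6,[0.02,0.002,0],0],[0.6,[0.01,0.001,0],0],[0.6,[0,0,0],0],[0.6,[0,0,0],0]])

```text
time_s: 47.15
ee_pos: [439.1, -322.0, 63.7]
tcp_rot: [1.354, 1.128, -1.554]
ft_force: [-0.5, -0.4, -0.0]
opening: 56.1
```

Run:
```python
from look import *
go(432,-326,18,71.5)
look('board',12,'w25.png')
```

```text
t 47.15 pos [ 439.1 -322.    63.7] axis [-0.137 -0.    -0.991] jaw -107.9 q6 1.21 open 56.1 F [-0.5 -0.4 -0. ]
shift tool mm [46.3  0.5  4. ] turn 0.6 alt -179.4 y axis [ 0.94 -0.31 -0.13]
board call [321.8 245.4] 0.58 [ 432.7 -326.7    0. ]
board call [321.9 247. ] 0.86 [ 436.6 -327.3   12. ]
colour (array([ 434. , -326.3]), array([33.3, 76.7]), 161.5)
```

View pics/w25.png

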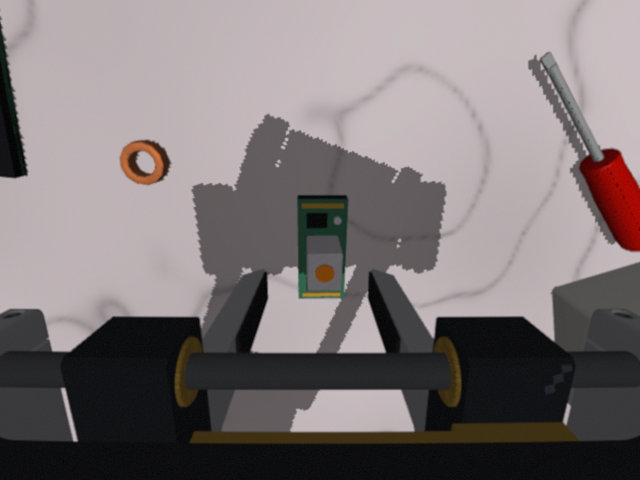

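Emit:
drive_tool(increments=[[0.6,[0.012,0,0.001],0],[0.6,[0.015,0,0.001],0],[0.6,[0.01,0,0.001],0],[0.6,[0.004,0,0],0],[0.6,[0,0,0],0]])

```text
time_s: 47.8
ee_pos: [433.6, -327.2, 23.4]
tcp_rot: [1.355, 1.12, -1.553]
ft_force: [0.7, -0.1, 0.1]
opening: 56.4
```

```bash
python3 go.py 432 -326 18 71.5
```

```text
t 47.8 pos [ 433.6 -327.2   23.4] axis [-0.132 -0.004 -0.991] jaw -108.0 q6 1.21 open 56.4 F [ 0.7 -0.1  0.1]
shift tool mm [ 5.6 -1.3 -0.9] turn 0.5 alt -179.5 y axis [ 0.94 -0.31 -0.12]
```

Emit:
drive_tool(increments=[[0.6,[0.004,-0.001,-0.001],0.5],[0.4,[0.001,0,0],0],[0.15,[0,0,0],0],[0.15,[0,0,0],0],[0.15,[0,0,0],0],[0.15,[0,0,0],0],[0.15,[0,0,0],0]])

```text
time_s: 48.5
ee_pos: [433.5, -326.2, 20.1]
tcp_rot: [1.362, 1.111, -1.558]
ft_force: [-0.7, 0.8, 0.9]
opening: 21.8
```

```bash
python3 go.py 432 -326 18 71.5
```

```text
t 48.5 pos [ 433.5 -326.2   20.1] axis [-0.129 -0.005 -0.992] jaw -108.5 q6 1.22 open 21.8 F [-0.7  0.8  0.9]
shift tool mm [ 2.3 -1.2  0.2] turn -0.0 alt 180.0 y axis [ 0.94 -0.32 -0.12]
```

Emit:
drive_tool(increments=[[0.15,[-0.02,0,0],0],[0.15,[-0.03,0,0],0],[0.15,[-0.03,0,0],0],[0.15,[-0.015,0,0],0],[0.15,[0,0,0],0]], squeeze=25)

```text
time_s: 49.0
ee_pos: [444.6, -324.8, 114.3]
tcp_rot: [1.361, 1.117, -1.561]
ft_force: [0.3, -0.7, -1.8]
opening: 22.0
```

Run:
```python
from look import *
go(610.5,-150,110,64.5)
p=snapshot('wrist');save(p,'w26.png')
```

```text
t 49.0 pos [ 444.6 -324.8  114.3] axis [-0.134 -0.002 -0.991] jaw -108.5 q6 1.22 open 22.0 F [ 0.3 -0.7 -1.8]
shift tool mm [ -18.3  100.2 -218.4] turn 7.0 alt -173.0 y axis [ 0.94 -0.32 -0.13]
```

View pics/w26.png

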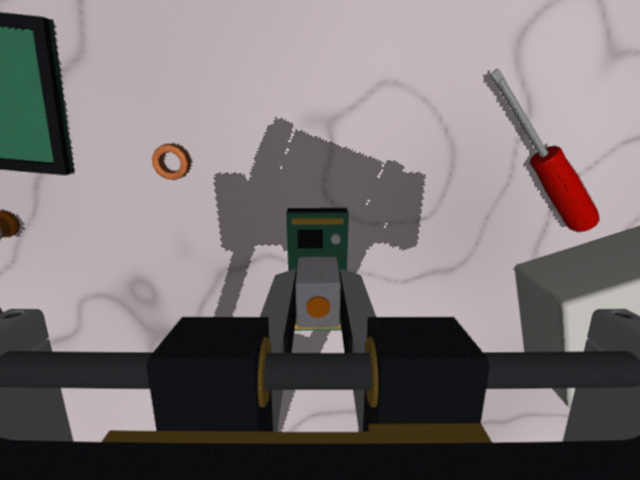

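Emit:
drive_tool(increments=[[0.15,[-0.002,0.01,-0.022],0],[0.15,[-0.003,0.017,-0.037],0],[0.15,[-0.003,0.017,-0.037],0],[0.15,[-0.003,0.017,-0.037],0],[0.15,[-0.003,0.017,-0.037],0],[0.15,[-0.003,0.012,-0.027],0],[0.15,[0,0.006,-0.013],0],[0.15,[0,0,0],7],[0.15,[0,0,0],0],[0.15,[0,0,0],0]])

```text
time_s: 50.05
ee_pos: [599.6, -150.2, 88.7]
tcp_rot: [1.432, 1.056, -1.679]
ft_force: [-0.3, 0.4, -1.2]
opening: 21.9
```

Run:
```python
from look import *
go(610.5,-150,25.5,64.5)
look('nest_long',5,'w27.png')
```

```text
t 50.05 pos [ 599.6 -150.2   88.7] axis [-0.162  0.007 -0.987] jaw -115.7 q6 1.71 open 21.9 F [-0.3  0.4 -1.2]
shift tool mm [60.6 19.  -9. ] turn -0.2 alt 179.8 y axis [ 0.89 -0.44 -0.15]
nest_long call [306.2 214.6] 0.94 [ 609.6 -152.2    0. ]
nest_long call [287.2 185.1] 0.7 [ 638.4 -150.6    5. ]
colour (array([ 606.5, -153. ]), array([60.1, 91.8]), 155.3)
```

View pics/w27.png

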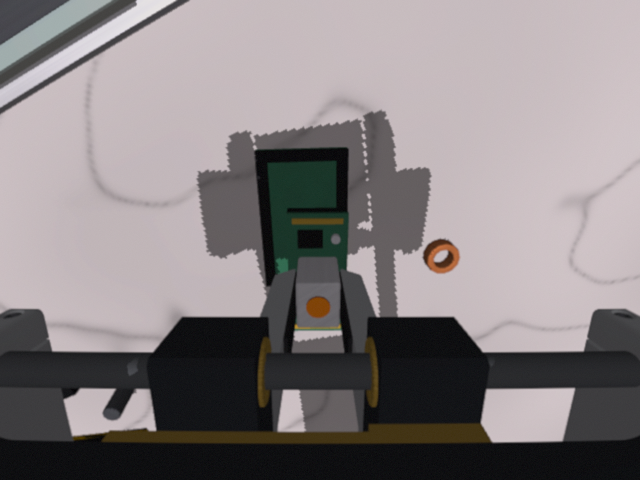

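Emit:
drive_tool(increments=[[0.15,[0.01,0.004,-0.002],0],[0.15,[0.012,0.005,-0.003],0],[0.15,[0.012,0.005,-0.002],0],[0.15,[0.004,0.003,-0.001],0],[0.15,[0,0,0],0],[0.15,[0,0,0],0]])

```text
time_s: 50.8
ee_pos: [612.3, -152.1, 44.4]
tcp_rot: [1.433, 1.055, -1.68]
ft_force: [-0.4, 0.2, -1.2]
opening: 21.9
```

Run:
```python
from look import *
go(610.8,-150,25.5,64.5)
look('nest_long',5,'w28.png')
```

```text
t 50.8 pos [ 612.3 -152.1   44.4] axis [-0.162  0.007 -0.987] jaw -115.9 q6 1.72 open 21.9 F [-0.4  0.2 -1.2]
shift tool mm [18.9  0.6 -2.4] turn -0.4 alt 179.6 y axis [ 0.89 -0.44 -0.15]
nest_long call [293.7 205.6] 0.75 [ 647.2 -155.9    5. ]
colour (array([ 624.5, -156.6]), array([51.4, 54.4]), 155.2)
```

View pics/w28.png

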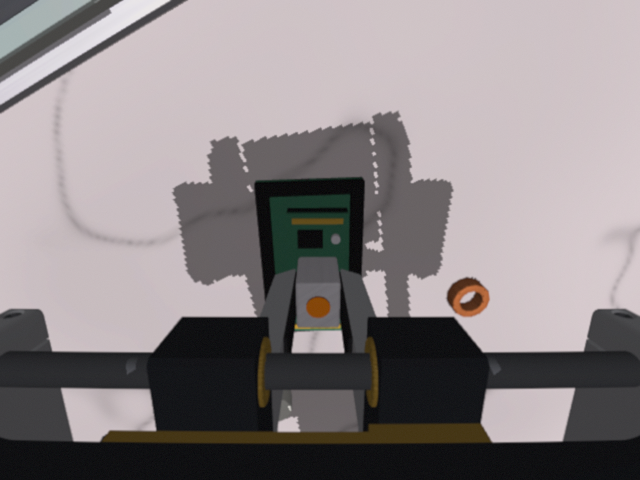

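Emit:
drive_tool(increments=[[0.15,[0.005,0.001,-0.002],0],[0.15,[0.006,0.001,-0.001],0],[0.15,[0.003,0,0],0],[0.15,[0,0,0],0]])

```text
time_s: 51.35
ee_pos: [614.3, -150.2, 31.3]
tcp_rot: [1.435, 1.051, -1.677]
ft_force: [0.1, -0.4, -2.0]
opening: 21.8
```

```bash
python3 go.py 610.8 -150 25.5 64.5
```

```text
t 51.35 pos [ 614.3 -150.2   31.3] axis [-0.158  0.006 -0.987] jaw -115.9 q6 1.72 open 21.8 F [ 0.1 -0.4 -2. ]
shift tool mm [ 6.3 -2.3  1. ] turn -0.4 alt 179.6 y axis [ 0.89 -0.44 -0.14]
```

Emit:
drive_tool(increments=[[0.15,[0.004,-0.002,0.001],0],[0.15,[0.002,-0.001,0],0],[0.15,[0,0,0],0]])

```text
time_s: 51.65
ee_pos: [610.6, -149.9, 26.4]
tcp_rot: [1.436, 1.049, -1.675]
ft_force: [0.5, 0.2, -0.6]
opening: 21.9
```

```bash
python3 go.py 610.8 -150 25.5 64.5
```

```text
t 51.65 pos [ 610.6 -149.9   26.4] axis [-0.156  0.005 -0.988] jaw -115.9 q6 1.72 open 21.9 F [ 0.5  0.2 -0.6]
shift tool mm [ 0.9  0.3 -0.1] turn -0.4 alt 179.6 y axis [ 0.89 -0.44 -0.14]
```

Release and back off.

Emit:
drive_tool(increments=[[0.15,[0.001,0,0],0],[0.15,[0,0,0],0],[0.4,[0,0,0],0],[0.6,[0,0,0],0],[0.65,[0,0,0],0],[0.65,[-0.015,0,0],0],[0.65,[-0.03,0,0],0],[0.65,[-0.04,0,0],0],[0.65,[-0.03,0,0],0],[0.65,[0,0,0],0],[0.65,[0,0,0],0]])

```text
time_s: 52.75
ee_pos: [629.0, -150.5, 146.3]
tcp_rot: [1.436, 1.049, -1.675]
ft_force: [0.2, -0.5, -2.1]
opening: 61.0
```

Run:
```python
from look import *
go(610.8,-150,25.5,64.5)
look('board',17,'w29.png')
q=snapshot('side');save(q,'s29.png')
for l in ['lens','cap','nozzle','board','post','prism']:
  for k in place_of(l,q)[:1]: print(l,k['centre'],k['conf'],atz(q,k['centre'],{'cap':41,'prism':0}.get(l,5)))
```

```text
t 52.75 pos [ 629.  -150.5  146.3] axis [-0.155  0.005 -0.988] jaw -115.9 q6 1.72 open 61.0 F [ 0.2 -0.5 -2.1]
shift tool mm [122.1   0.8  -0.2] turn -0.4 alt 179.6 y axis [ 0.89 -0.44 -0.14]
board call [316.1 226.2] 0.79 [ 606.2 -149.1    0. ]
board call [319.8 227.6] 0.89 [ 609.6 -153.4   17. ]
colour (array([ 609.9, -149.5]), array([50.9, 91. ]), 155.4)
lens [285.6, 440.5] 0.76 [435.77469741 314.1421128    5.        ]
cap [291.1, 445.2] 0.74 [420.75239977 323.96611151  41.        ]
nozzle [236.7, 307.8] 0.61 [599.3592381  165.15308962   5.        ]
board [315.0, 175.4] 0.57 [ 613.11715112 -158.49734276    5.        ]
post [321.9, 338.1] 0.83 [454.30534064 156.31336737   5.        ]
prism [361.1, 272.4] 0.93 [445.49769932  15.49113162   0.        ]
```

View pics/w29.png

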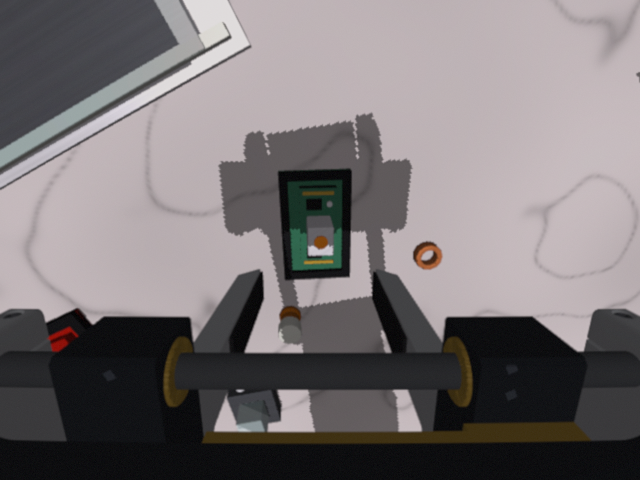

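View pics/s29.png

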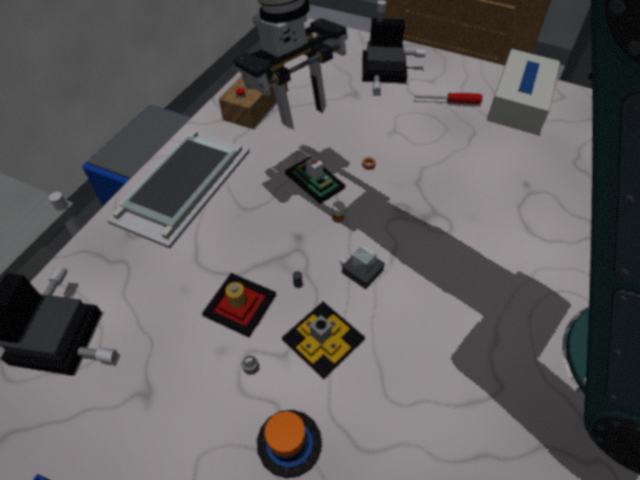

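Run:
```python
from look import *
import m as M
q=snapshot('side');t=snapshot('top')
M.C['cap']=(M.C['cap'][0],65)
print('side',meas(q,'cap',(285,435),r=40),'top',meas(t,'cap',(115,282),r=40))
for z in (60,65,70):
  M.C['cap']=(M.C['cap'][0],z); print(z,meas(t,'cap',(115,282),r=40)[0],meas(q,'cap',(285,435),r=40)[0])
a=cv2.resize(q['pixels'][265:385,190:380,::-1],None,fx=4,fy=4,interpolation=cv2.INTER_CUBIC);cv2.imwrite('pics/a.png',a)
b=cv2.resize(t['pixels'][150:310,70:270,::-1],None,fx=3.7,fy=3.7,interpolation=cv2.INTER_CUBIC);cv2.imwrite('pics/b.png',b)
c=cv2.resize(q['pixels'][135:215,270:360,::-1],None,fx=7,fy=7,interpolation=cv2.INTER_CUBIC);cv2.imwrite('pics/c.png',c)
for l in ['prism','nozzle','board','post']:
  for k in place_of(l,t)[:1]: print(l,k['centre'],round(k['conf'],2),atz(t,k['centre'],0 if l=='prism' else 5))
```

```text
side (array([431.8, 319. ]), array([49.5, 52.7]), 122.2) top (array([434.6, 316. ]), array([46.6, 49.3]), 4.1)
60 [434.7 317.9] [432.7 317.9]
65 [434.6 316. ] [431.8 319. ]
70 [434.4 314.1] [430.9 320.1]
prism [299.0, 277.7] 0.88 [445.61143936  17.01131173   0.        ]
nozzle [224.5, 190.0] 0.82 [599.67440601 155.33279565   5.        ]
post [218.1, 267.0] 0.8 [460.76233889 159.84530185   5.        ]
```

View pics/a.png

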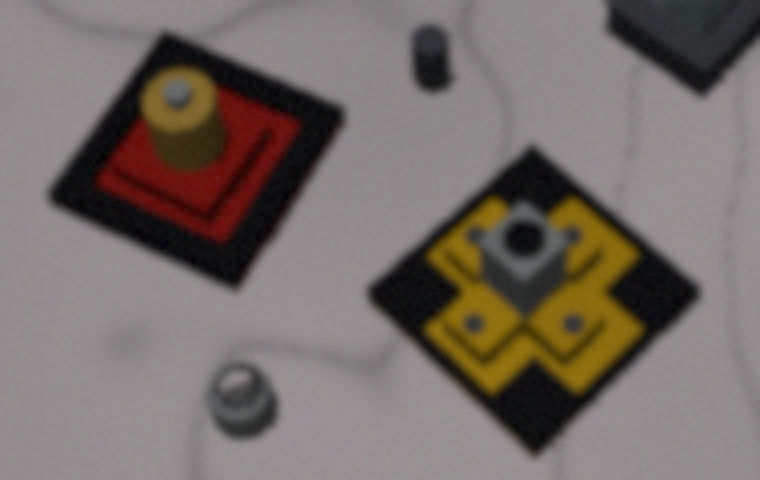

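View pics/b.png

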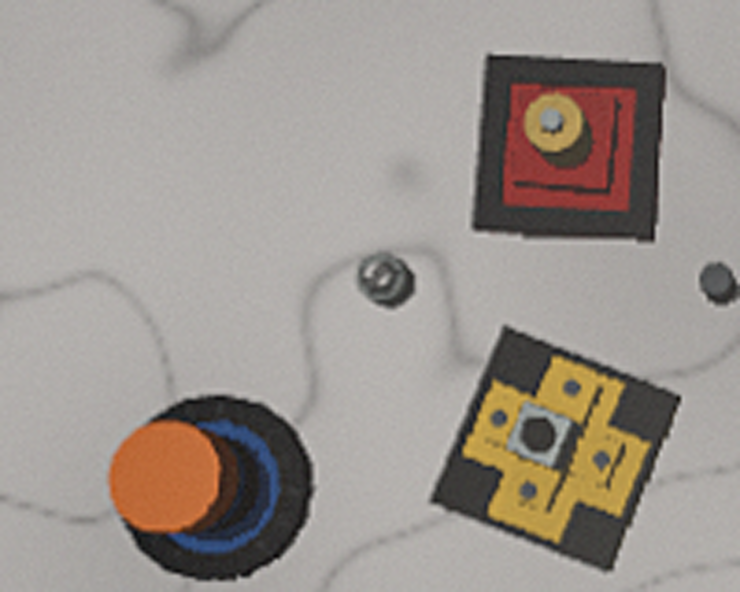

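View pics/c.png

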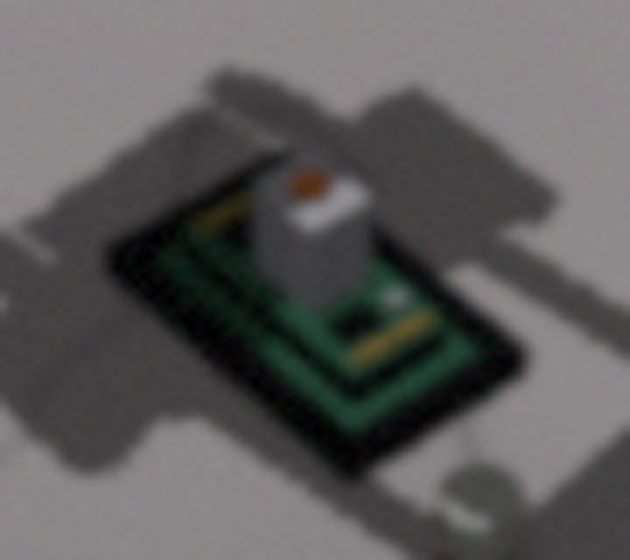

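All five are seated, and the gripper is clear of everything. Handing in.

```bash
python3 -c "
from plant import *
print(get_state()['time_s']);print(finish_job())"
```

```text
53.55
the job is handed in; nothing more can be done
None
```

I put the lens in the round nest, then the cap on it, then the nozzle, post and board in their nests, and handed the job in at 53.6 s. No verdict was reported. The gripper was open and about 120 mm above the board at the end.

**Last checks**
- **Seating:** in the final top, side and wrist views, all four parts lie flat and inside the recesses of their own shape and colour. I did not triangulate their final heights.
- **Cap:** it looks level on the lens shoulder. Its top centre measured (434.6, 316.0) from above and (431.8, 319.0) from the side, against the lens at about (433.5, 315). The cap's top came out at about 62 mm instead of the expected 65 mm, with about 3 mm of uncertainty.
- **Prism:** it came out at (445.6, 17.0) from above against (450.6, 16.4) at the start, a 5 mm difference. From the side it was (445.5, 15.5) against (445.1, 18.9). I read this as detection scatter, because the arm passed well above the prism.

**Disagreements**
- **Origin estimates:** some of the network's final origin estimates were off from the nests. The side-view cap was about 12 mm out at (421, 324). The side-view nozzle and board were about 8 mm off in y, and the top-view post about 7 mm off in x. I went by the pictures and, for the cap, the colour outline. The nozzle from above and the post from the side agreed with their nests to about 2 mm.
- **Tool tilt:** the tool slowly drifted to about 0.15 rad of tilt over the run, and I had no move to correct it. The post was about 0.1 rad off vertical when I released it, and settled flat. I gripped the board across the other pair of faces so that it stayed nearly level.

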